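Clock a lamp base plate: flat against the alignment bar, keeper closed

ROBOT

A 7-joint arm with a two-finger parallel gripper is mounted at the origin on the work surface. World frame = base frame: x ahead of the robot, y to its left, z up, the work surface at z = 0. Lengths are in mm, angles in rad, forces in N, time in s.
With the tool pointing down it reaches from about 425 to 875 mm from the base axis. Payload 9.9 kg.
Tool frame: the origin (TCP) lies on the centre line of the jaws, within the pads' length; the fingertips stand 11 mm ahead of it and the grasp point (between the pads) lies 8 mm behind it; z points along the fingers, y is the direction in which the jaws open and shut (so a half turn about z gives the same grasp; the last joint's range is limited). The gripper opens to 85 mm and grips with 20 to 120 N. Pads are 22 mm wide; open, the fingers measure 114 mm over their backs; the gripper's body (76 mm by 85 mm) begins 54 mm behind the grasp point. The pads swing forward as they close: fully open they stand 13 mm farther back than shut.
Start: joints at [-1.242, 0.576, 0.025, 1.437, -0.015, 1.129, -0.057], TCP at [270.787, 618.307, 242.289] pointing down, gripper open.
Joint ranges: [-2.76, 2.76], [-0.34, 2.15], [-1.52, 1.57], [0.19, 2.46], [-1.09, 4.23], [0.17, 1.99], [-2.82, 2.82]. Speed limits (rad/s): [2.22, 2.22, 3.01, 3.01, 3.14, 3.14, 3.14].

INTERFACE

Orientations are given as a unit quaternion [x, y, z, w].
In Python, from cell import env gives the robot as it stands. The module is installed in compiled form; this text tells all that it offers.
- The arm moves only by the tool apply_moves, never from a script. Its argument "steps" is one flat list of numbers, 7 for each row, row after row: the closure, from -1 (fully open) to 1 (shut), then the shift along the tool's x, y, z in cm, then the turn, a rotation vector about the tool's x, y, z in degrees. In form: [fingers, dx, dy, dz, wx, wy, wz, fingers, dx, dy, dz, wx, wy, wz, ...]. A call has exactly 10 rows; each row is the pose to reach, as a shift and turn from the pose commanded when the call began, along the tool's axes at that moment; what a row does not reach only later rows make up. A row lasts 1/8 s, in which the tool goes at most 62.5 mm and 10.7 degrees, less where a joint would pass 70% of its speed; a pose out of reach is approached as far as the arm can. A call with a gripper value outside its range is refused whole. The fingers move at their own pace and stop on an object; "force" is the grip in N (left out, the last holds). Time passes only in rows, so rows that repeat a pose let the fingers close, or fill a call up. It gives the time, the measured TCP pose, the force and the opening at its end, in the units of the state.
- env.get_obs(): the state, without advancing time (a new reading comes with each control period).
- env.camera(name): name is "scene" or "top"; returns a dict with "color" (384x512x3 uint8, blue, green, red), "depth" (384x512 float32, mm along the optical axis (not along the pixel's ray), 0 where there is no reading), "intrinsics" (3x3 intrinsics, pixels), "D" ([k1, k2, p1, p2, k3] as OpenCV has them; the pictures are not rectified), "R" (3x3) and "t" (3): a world point X has camera coordinates R X + t. Camera axes: x right, y down, z forward; pixel columns grow to the right and rows downward; lengths in mm; the calibration is good to about 2 mm. A picture is of the moment at which its call begins.
- env.hand_in(): hands the job in, once; it reports no verdict.
The state is a dict: "time_s": time; "joint_pos": joint angles; "joint_vel": joint speeds; "joint_torque": joint torques, N m; "tool_pos": TCP position; "tcp_rot": TCP orientation; "wrist_force": force on the tool from outside, world axes, zero at the start; "torque": the same for the moment, N m; "finger_gap": finger opening in mm.
Only numpy, scipy, OpenCV 4.12 (cv2) and the standard library are available. Lean on these libraries where they do the work, as an engineer would, in place of code of your own. Each camera call takes 0.05 s, during which the arm holds its last target.

TASK

The steel lamp base plate lying in the jig must be lined up for drilling: sliding it round on the board by its post, never lifting it, turn it until its flat edge faces the jig's alignment bar, and press it firmly but gently home (about 10 N, feeling for the stop) so that the flat lies flush and square on the bar. Then slide the keeper up against the plate by its knob and lean on it with about 12 N, so that it stays clamped on the bar, without knocking the other things on the table.

Things in the scene. Friction and masses are not known exactly. Their poses are not given: they have to be found in the camera images.
- jig: Fixed plywood jig on the table: board 270 x 165 mm, 12 mm thick, slick (friction about 0.13). Origin at table level 5 mm from the board's middle, on the keeper's side. x runs along the channel from keeper to alignment bar, z up. Two aluminium rails 10 mm high stand on it, inner faces at y = +-51.5 mm, x = -40 to 100 mm; the disc lies loose between them.
- bar: The alignment bar's steel block, fixed across the channel's far (+x) end, 150 mm in y, 14 high; a fence stands out of it toward the disc with the bar's face, 100 mm wide, 12 high. The fence is locked 0 to 12 mm out, differently each time and not measured: feel for it. The face sits on rubber, 1 mm per 15 N. Origin: on the board at jig x = 107 mm, where the face is when 0 mm out. x as the jig's.
- disc: The lamp base plate: dark steel disc, diameter 100, 10 mm thick, 0.58 kg, loose on the jig board, with one flat edge (65 mm long, 38 mm from the centre). Origin: centre of its underside; +x points square through the flat. 1.5 mm play to each rail, free to slide in x between bar and keeper. Seated, its x axis is the bar's x. Faced within about 5 degrees, a 10 N push to the bar squares it; friction may hold it if more askew.
- disc_post (a point): Middle of the upright round polished steel post (slick, friction about 0.13) on the disc: 12 mm diameter, 24 mm tall above the disc's upper face (top 34 mm above the board), 36 mm from the disc's centre on the side opposite to the flat. The point is half-way up, 22 mm above the board. Push it sideways to turn the disc.
- disc_flat (a point): Middle of the disc's flat edge, half-way up (5 mm above the board).
- keeper (a joint): Travel of the keeper in m: 0 drawn back, growing toward the bar (jig +x); limit 0.066. It slides with about 5 N of friction and holds up to that when left. With the disc seated and the keeper touching its rim it reads 0.061 less the fence's set-out (0.049 to 0.061).
- keeper_knob (a point): Point on the keeper's knob axis, 25 mm above the board; at jig y = 0 and jig x = -92 mm + the keeper's travel. The keeper is an aluminium block 60 mm long in x, 50 wide, 12 high, sliding on the board's middle line; its upright black knob is 16 mm in diameter and reaches 40 mm above the board, its axis 50 mm behind the block's front face.
- finial: Bystander: brass lamp finial 38 mm tall, 26 mm wide, standing beside the jig. Origin under its centre. Leave it.
- socket: Bystander: white lamp socket shell, 38 mm diameter, 52 mm tall, standing beside the jig. Origin under its centre. Leave it.
- spare_plate: Bystander: fully round steel plate, diameter 90 mm, 8 mm thick, without post, on the table. Leave it.
- driver: Bystander: screwdriver 200 mm long, lying. Leave it.
- screw_jar: Bystander: glass jar, 60 mm diameter, 75 mm tall. Leave it.
- remote: Bystander: grey remote control 150 x 42 x 18 mm. Leave it.
- cleaner: Bystander: cleaner bottle, 64 mm diameter, 190 mm tall. Leave it.
Things that resemble listed ones, but are neither listed nor needed, are in the scene too. What is meant by the disc is not orange, and is the larger of those in its own colour.

How it is judged (in metres and radians):
On the way, in this order (a step that is already met when the one before it is completed fails the run):
1. the disc is turned so that its flat faces the bar within 20 degrees (angle between the x axis of disc and the x axis of bar, either way round below 0.35 rad and x of disc_flat in the frame of bar above -0.075 m), for 0.1 s.
2. the flat is flush on the bar and pressed on it with more than 4 N (x of disc_flat in the frame of bar above -0.015 m and angle between the x axis of disc and the x axis of bar, either way round below 0.04 rad and contact force between disc and bar above 4 N), for 0.2 s.
At the end, for the whole second after the job is handed in: The disc lies flat in the jig at rest with its flat toward the bar and parallel to it within 0.04 rad, clamped: it presses on the bar with more than 1.5 N, and the keeper stands against its rim (knob axis within 101.5 mm of the disc's centre; touching is 100 mm) (x of disc_flat in the frame of bar above -0.015 m and angle between the x axis of disc and the x axis of bar, either way round below 0.04 rad and contact force between disc and bar above 1.5 N and horizontal distance between keeper_knob and disc below 0.1015 m and angle between disc's own z axis and vertical below 0.03 rad and linear speed of disc below 0.01 m/s).
It fails at once if the disc is pressed on the bar with more than 20 N (contact force between disc and bar above 20 N).
It fails at once if the disc is lifted more than 8 mm off the board or tipped (z of disc in the frame of jig above 0.02 m or angle between disc's own z axis and vertical above 0.2 rad).
It fails at once if the robot pushes on the disc with more than 25 N (contact force between the fingers and disc above 25 N).
It fails at once if another thing on the table is moved by more than 20 mm (distance of any of finial, socket, spare_plate, driver, screw_jar, remote, cleaner from where it was at the start of the episode above 0.02 m).
It also fails if it takes over 72 s, if anything falls off the work surface, if the arm or the gripper's body presses on something with over 40 N, if the wrist force passes 120 N, or if a joint passes its speed limit or range.

## Working session

There is one attempt and no reset: what is moved stays moved. The work goes in short steps, Python scripts to look and compute and a tool call to move; the robot and the scene stay as the last step left them, time stands still between calls to the robot, and variables do not carry over. Pictures are saved under pics/ and viewed, and the job is handed in when it is done.

Besides the shell and the picture viewer there is one more tool, called as name(argument=value, ...) on one line, values as JSON. apply_moves: Moves the arm, as the interface text tells. Its arguments: {"type":"object","properties":{"steps":{"type":"array"},"force":{"type":"number"}},"required":["steps"]}

```bash
mkdir -p pics; cat > h.py <<'E'
import numpy as np,cv2
from cell import env
def ray(c,uv):
    uv=np.array(uv,float).reshape(-1,1,2)
    n=cv2.undistortPoints(uv,np.array(c["intrinsics"]),np.array(c["D"])).reshape(-1,2)
    return n
def onz(c,uv,z):
    n=ray(c,uv);R=np.array(c["R"]);t=np.array(c["t"]).reshape(3)
    d=np.c_[n,np.ones(len(n))]@R; o=-R.T@t
    return o+d*((z-o[2])/d[:,2])[:,None]
def cloud(c):
    h,w=c["depth"].shape
    v,u=np.mgrid[:h,:w]
    n=ray(c,np.stack([u,v],-1).reshape(-1,2)).reshape(h,w,2)
    d=c["depth"][...,None]
    P=np.concatenate([n*d,d],-1)-np.array(c["t"]).reshape(3)
    return P@np.array(c["R"])
def proj(c,X):
    R=np.array(c["R"]);t=np.array(c["t"]).reshape(3)
    return cv2.projectPoints(np.array(X,float).reshape(-1,1,3),cv2.Rodrigues(R)[0],t,np.array(c["intrinsics"]),np.array(c["D"]))[0].reshape(-1,2)
E
python3 - <<'E'
from h import *
import pickle
for n in("scene","top"):
    c=env.camera(n);pickle.dump(c,open(n+"0.pkl","wb"))
    cv2.imwrite(f"pics/{n}0.png",cv2.resize(c["color"],(800,600)))
    print(n,-np.array(c["R"]).T@np.array(c["t"]).reshape(3))
o=env.get_obs();print({k:np.round(v,3) for k,v in o.items()})
E
```

```text
scene [1196.69576318  611.50878249  695.88548193]
top [ 327.33556924   21.09067574 1323.9257661 ]
{'time_s': np.float64(0.1), 'joint_pos': array([-1.242,  0.576,  0.025,  1.438, -0.015,  1.129, -0.056]), 'joint_vel': array([-0.001, -0.002,  0.001, -0.002,  0.002,  0.001, -0.001]), 'joint_torque': array([ 7.0000e-03, -7.6731e+01,  2.2580e+00, -2.8661e+01,  1.6000e-02,
        9.0000e-03, -0.0000e+00]), 'tool_pos': array([270.622, 617.945, 241.543]), 'tcp_rot': array([ 0.205,  0.979, -0.001, -0.   ]), 'wrist_force': array([ 0.053, -0.76 , -0.664]), 'torque': array([-0.018,  0.038,  0.016]), 'finger_gap': np.float64(85.393)}
```

View pics/scene0.png

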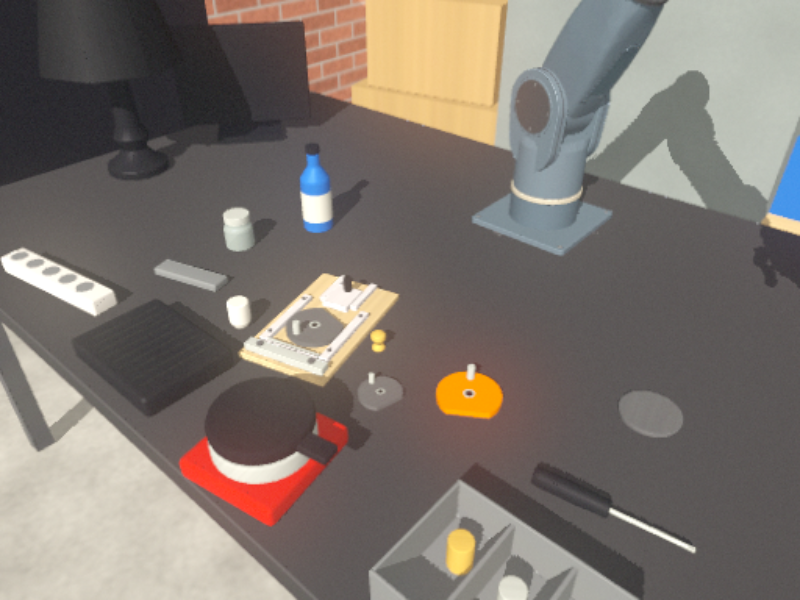

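View pics/top0.png

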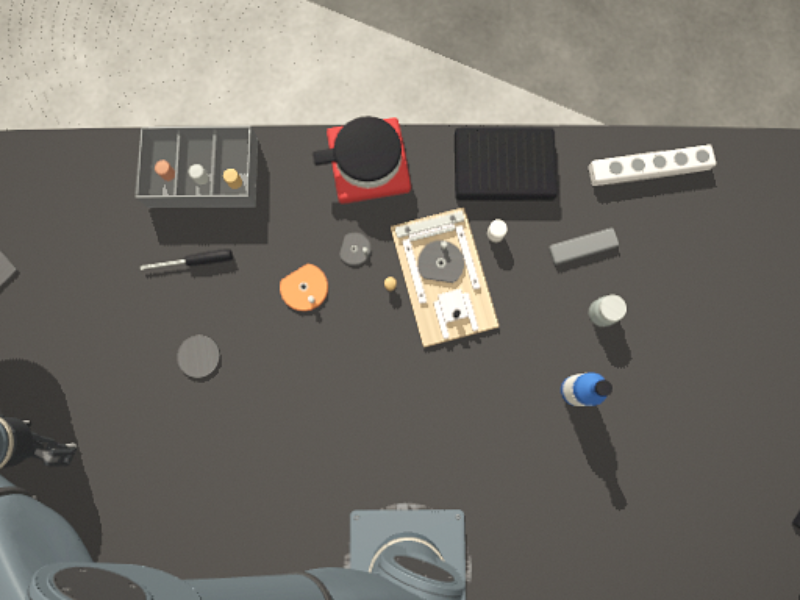

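Things that could be taken for the disc (top picture, 800x600):
- the grey disc in the jig, at (441,262)
- a smaller grey disc with a post, at (354,249)
- an orange flatted disc, at (304,288)
- the round spare plate, at (199,357)

I choose the one in the jig. It is grey and has a post, at about (445,245). The keeper knob is at (456,314) and the bar at (429,226). I'll check this in a close crop.

```bash
python3 - <<'E'
from h import *
import pickle
c=pickle.load(open("top0.pkl","rb"))
im=c["color"][125:230,240:330]
cv2.imwrite("pics/crop_top.png",cv2.resize(im,None,fx=5.5,fy=5.5,interpolation=cv2.INTER_CUBIC))
s=pickle.load(open("scene0.pkl","rb"))
im=s["color"][170:270,145:265]
cv2.imwrite("pics/crop_scene.png",cv2.resize(im,None,fx=6,fy=6,interpolation=cv2.INTER_CUBIC))
print(c["intrinsics"])
P=cloud(c)
for p in [(282,168),(290,200),(275,145)]: print(p,P[p[1],p[0]])
E
```

```text
[[401.6101256    0.         255.71316077]
 [  0.         401.6101256  194.78664301]
 [  0.           0.           1.        ]]
(282, 168) [625.00020854 -76.37878302  19.50360123]
(290, 200) [512.04513422 -97.75611212  55.75898416]
(275, 145) [701.50648559 -53.47475715  28.85418857]
```

View pics/crop_top.png

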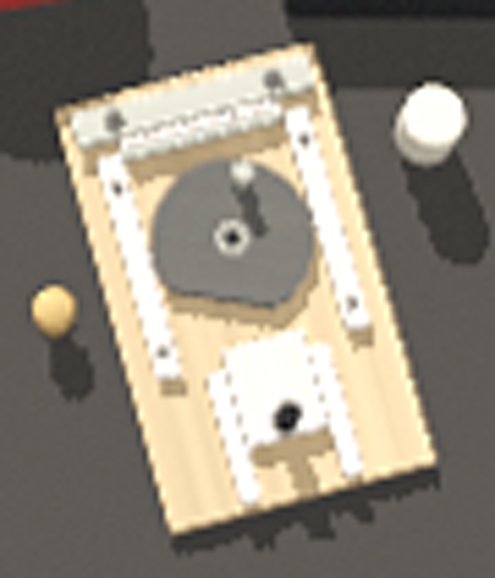

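View pics/crop_scene.png

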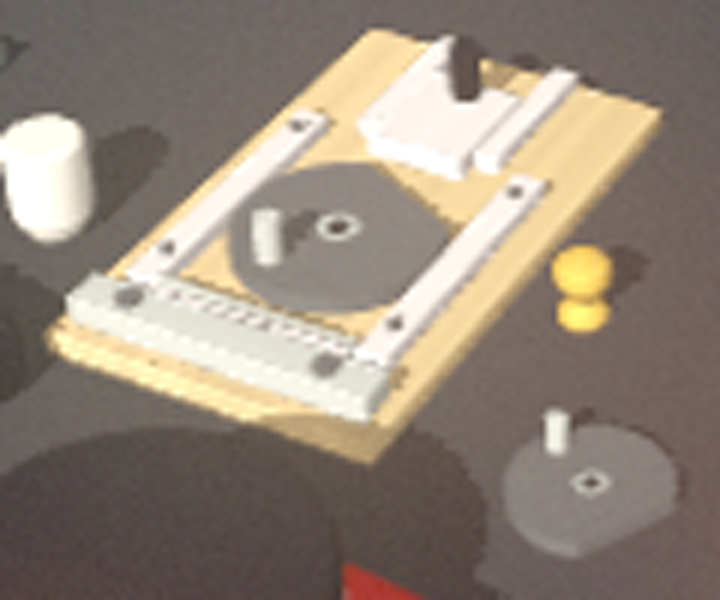

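```bash
cat >> h.py <<'E'
def topm(c,pts,z,f=5.5,o=(240,125)):
    p=(np.array(pts,float)+.5)/f-.5+np.array(o); return onz(c,p,z)
E
python3 - <<'E'
from h import *
import pickle
c=pickle.load(open("top0.pkl","rb"))
B=topm(c,[(58,110),(312,45),(437,462),(172,533)],12)
print(B.round(1)); ctr=B.mean(0)
ux=(B[0]+B[1]-B[2]-B[3])/2; L=np.linalg.norm(ux);ux/=L
uy=(B[0]+B[3]-B[1]-B[2])/2
print("L",L,np.linalg.norm(uy),"yaw",np.degrees(np.arctan2(ux[1],ux[0])),np.degrees(np.arctan2(uy[1],uy[0]))-90)
# refine with board mask min area rect is risky; segmentation: wood/bright vs table
hsv=cv2.cvtColor(c["color"],cv2.COLOR_BGR2HSV)
m=np.zeros(hsv.shape[:2],np.uint8); m[130:230,245:322]=((hsv[130:230,245:322,1]>60)&(hsv[130:230,245:322,2]>120)).astype(np.uint8)
n,lab,st,_=cv2.connectedComponentsWithStats(m); k=1+np.argmax(st[1:,4])
ys,xs=np.where(lab==k); W=onz(c,np.c_[xs,ys],12)[:,:2].astype(np.float32)
r=cv2.minAreaRect(W);print(r)
J=ctr-5*ux; print("jig",J)
yaw=np.arctan2(ux[1],ux[0])
def loc(p): d=p-J; return np.c_[d[:,0]*np.cos(yaw)+d[:,1]*np.sin(yaw),-d[:,0]*np.sin(yaw)+d[:,1]*np.cos(yaw)].round(1)
print("disc ctr",loc(topm(c,[(232,237)],22)),topm(c,[(232,237)],22))
print("post",loc(topm(c,[(242,172)],46)),topm(c,[(242,172)],46))
print("knob",loc(topm(c,[(289,413)],52)),topm(c,[(289,413)],52))
print("flat",loc(topm(c,[(172,292),(280,308)],20)))
print("fence/bar",loc(topm(c,[(130,155),(280,118)],24)), loc(topm(c,[(75,115),(315,55)],26)))
s=pickle.load(open("scene0.pkl","rb"))
S=lambda p,z:topm(s,p,z,6,(145,170))
print("scene disc",loc(S([(338,227)],22)),"post",loc(S([(265,213)],46)),"knob",loc(S([(465,42)],52)))
print("scene fence", loc(S([(165,285),(355,348)],24)))
print("scene brd", loc(S([(375,32),(660,115)],12)))
E
```

```text
[[ 707.9   29.6   12. ]
 [ 749.4 -127.6   12. ]
 [ 489.5 -197.4   12. ]
 [ 447.4  -37.9   12. ]]
L 269.1099032870569 163.72104543276998 yaw 14.781437003160473 14.777006347786852
((599.34375, -82.6014175415039), (273.3212585449219, 168.3715057373047), 14.889931678771973)
jig [593.73195505 -84.59253322  12.        ]
disc ctr [[33.1  0.7]] [[625.51413002 -75.4523655   22.        ]]
post [[ 64.9 -12.6]] [[659.68322136 -80.22112111  46.        ]]
knob [[-82.7   0.7]] [[ 513.60274784 -104.98322551   52.        ]]
flat [[ 10.1  44.5]
 [-16.1 -15.7]]
fence/bar [[ 97.6  47.1]
 [ 96.6 -47.3]] [[129.9  73. ]
 [129.  -78.6]]
scene disc [[36.5  0.5]] post [[ 67.9 -15. ]] knob [[-81.2  -0.1]]
scene fence [[107.1 -43. ]
 [106.3  53.4]]
scene brd [[-121.3  -78.1]
 [-119.3   84.8]]
```

```bash
cat >> h.py <<'E'
from scipy.spatial.transform import Rotation as Ro
JO=np.array([594.0,-84.0]); JY=np.radians(14.85)
def j2w(x,y):
    return JO+np.array([x*np.cos(JY)-y*np.sin(JY),x*np.sin(JY)+y*np.cos(JY)])
def w2j(p):
    d=np.array(p)[:2]-JO
    return np.array([d[0]*np.cos(JY)+d[1]*np.sin(JY),-d[0]*np.sin(JY)+d[1]*np.cos(JY)])
def st():
    o=env.get_obs();R=Ro.from_quat(o["tcp_rot"]).as_matrix()
    ya=np.degrees(np.arctan2(R[1,1],R[0,1]))-np.degrees(JY)
    f=o["wrist_force"];fj=w2j(f[:2]+JO)
    print("t%.2f tcp %s jig %s z%.1f yawJ(y axis) %.2f gap %.1f F %s Fjig %s j7 %.2f"%(o["time_s"],o["tool_pos"].round(1),w2j(o["tool_pos"]).round(2),o["tool_pos"][2],ya,o["finger_gap"],f.round(1),fj.round(1),o["joint_pos"][6]))
    return o,R,ya
def go(xj,yj,z,yawj):
    "shift cm in tool axes + wz deg to reach jig xy, z, tool-y angle in jig frame"
    o,R,ya=st()
    p=np.r_[j2w(xj,yj),z]
    d=R.T@(p-o["tool_pos"])/10
    Rt=Ro.from_euler('z',np.radians(yawj)+JY).as_matrix()@np.array([[0,1,0],[1,0,0],[0,0,-1.]]) @ np.eye(3)
    # y axis of target = along yawj ; x = y rotated +90
    c,s=np.cos(np.radians(yawj)+JY),np.sin(np.radians(yawj)+JY)
    Rt=np.array([[-s,c,0],[c,s,0],[0,0,-1.]])
    w=Ro.from_matrix(R.T@Rt).as_rotvec(degrees=True)
    print("shift cm",d.round(3),"rot",w.round(2))
E
python3 - <<'E'
from h import *
import pickle
go(65,-13,120,68)
c=pickle.load(open("top0.pkl","rb"))
for n,p,z in(("finial",(390,284),20),("socket",(497,230),40)): print(n,w2j(onz(c,[np.array(p)*.64],z)[0]))
E
```

```text
t0.10 tcp [270.6 617.9 241.5] jig [-132.68  761.38] z241.5 yawJ(y axis) 51.50 gap 85.4 F [ 0.1 -0.8 -0.7] Fjig [-0.1 -0.7] j7 -0.06
shift cm [-63.673 -48.283  12.231] rot [-8.00e-02 -1.00e-02 -1.65e+01]
finial [ 14.65551876 115.5863177 ]
socket [  64.91211665 -132.62811282]
```

apply_moves(steps=[0.6, -6, -4.6, 0, 0, 0, -2, 0.6, -11, -8.4, 0, 0, 0, -4, 0.6, -16, -12.2, 0, 0, 0, -6, 0.6, -21, -16, 0, 0, 0, -8, 0.6, -26, -19.8, 0, 0, 0, -10, 0.6, -31, -23.6, 0, 0, 0, -12, 0.6, -36, -27.3, 0, 0, 0, -14, 0.6, -41, -31.1, 0, 0, 0, -16, 0.6, -46, -34.9, 0, 0, 0, -16.5, 0.6, -50, -38, 0, 0, 0, -16.5], force=20)

```text
time_s: 1.35
tool_pos: [575.5, 70.4, 242.1]
tcp_rot: [0.062, 0.998, 0.0, -0.0]
wrist_force: [1.0, 0.3, 0.0]
finger_gap: 17.3
```

```bash
python3 -c "
from h import *
go(65,-13,120,68)"
```

```text
t1.35 tcp [575.5  70.4 242.1] jig [ 21.71 154.02] z242.1 yawJ(y axis) 68.02 gap 17.3 F [1.  0.3 0. ] Fjig [1.  0.1] j7 1.27
shift cm [-10.269 -13.869  12.209] rot [ 0.   -0.02  0.02]
```

apply_moves(steps=[0.6, -3, -4, 2, 0, 0, 0, 0.6, -6, -8, 4, 0, 0, 0, 0.6, -9, -12, 6, 0, 0, 0, 0.6, -10.2, -13.8, 9, 0, 0, 0, 0.6, -10.2, -13.8, 12.2, 0, 0, 0, 0.6, -10.2, -13.8, 12.2, 0, 0, 0, 0.6, -10.2, -13.8, 12.2, 0, 0, 0, 0.6, -10.2, -13.8, 12.2, 0, 0, 0, 0.6, -10.2, -13.8, 12.2, 0, 0, 0, 0.6, -10.2, -13.8, 12.2, 0, 0, 0])

```text
time_s: 2.6
tool_pos: [659.1, -77.2, 121.0]
tcp_rot: [0.062, 0.998, -0.0, 0.0]
wrist_force: [-0.9, -0.1, -0.1]
finger_gap: 16.7
```

```bash
python3 -c "
from h import *
go(65.5,-13.5,65,68)
c=env.camera('scene');im=c['color'][130:270,120:290]
cv2.imwrite('pics/s1.png',cv2.resize(im,None,fx=4,fy=4,interpolation=2))
c=env.camera('top');im=c['color'][125:230,230:340]
cv2.imwrite('pics/t1.png',cv2.resize(im,None,fx=5.5,fy=5.5,interpolation=2))"
```

```text
t2.60 tcp [659.1 -77.2 121. ] jig [ 64.7  -10.15] z121.0 yawJ(y axis) 68.01 gap 16.7 F [-0.9 -0.1 -0.1] Fjig [-0.9  0.1] j7 1.53
shift cm [-0.195 -0.281  5.595] rot [0.   0.05 0.01]
```

View pics/s1.png

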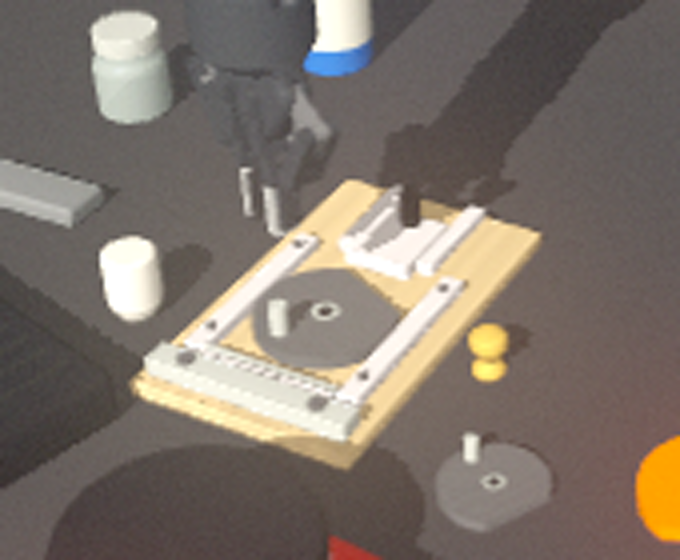

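View pics/t1.png

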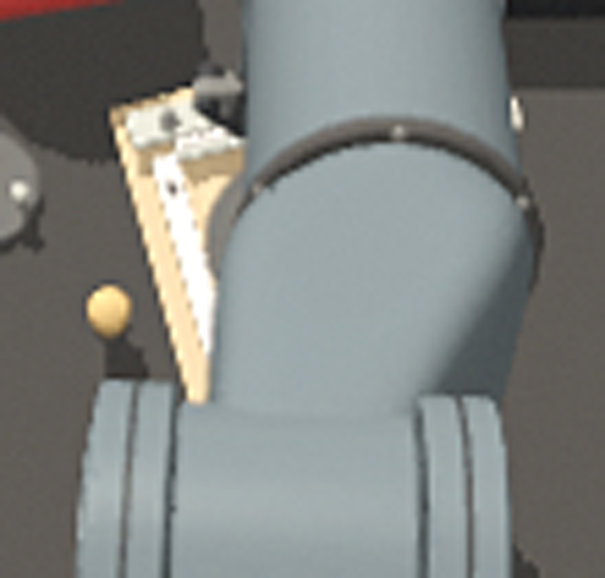

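```bash
python3 -c "
from h import *
go(66,-14,60,68)"
```

```text
t2.70 tcp [659.  -77.3 120.6] jig [ 64.55 -10.17] z120.6 yawJ(y axis) 68.00 gap 17.0 F [-0.8 -0.7 -0.4] Fjig [-1.  -0.4] j7 1.53
shift cm [-0.275 -0.301  6.062] rot [0.   0.02 0.  ]
```

apply_moves(steps=[0.35, -0.2, -0.35, 1, 0, 0, 0, 0.35, -0.25, -0.35, 2, 0, 0, 0, 0.35, -0.25, -0.35, 3, 0, 0, 0, 0.35, -0.25, -0.35, 4, 0, 0, 0, 0.35, -0.25, -0.35, 5, 0, 0, 0, 0.35, -0.25, -0.35, 5.8, 0, 0, 0, 0.35, -0.25, -0.35, 5.8, 0, 0, 0, 0.35, -0.25, -0.35, 5.8, 0, 0, 0, 0.35, -0.25, -0.35, 5.8, 0, 0, 0, 0.35, -0.25, -0.35, 5.8, 0, 0, 0])

```text
time_s: 3.95
tool_pos: [661.1, -81.1, 62.6]
tcp_rot: [0.062, 0.998, -0.0, 0.0]
wrist_force: [-0.7, -0.2, 0.2]
finger_gap: 27.7
```

```bash
python3 -c "
from h import *
go(66,-14,39,68)
c=env.camera('scene');im=c['color'][130:270,120:290]
cv2.imwrite('pics/s2.png',cv2.resize(im,None,fx=4,fy=4,interpolation=2))
o=env.get_obs();p=o['tool_pos']-[0,0,11];print((proj(c,p)-[120,130])*4)"
```

```text
t3.95 tcp [661.1 -81.1  62.6] jig [ 65.63 -14.43] z62.6 yawJ(y axis) 68.00 gap 27.7 F [-0.7 -0.2  0.2] Fjig [-0.8  0. ] j7 1.53
shift cm [-0.017  0.054  2.364] rot [ 0.    0.03 -0.  ]
[[277.25600581 292.4121065 ]]
```

View pics/s2.png

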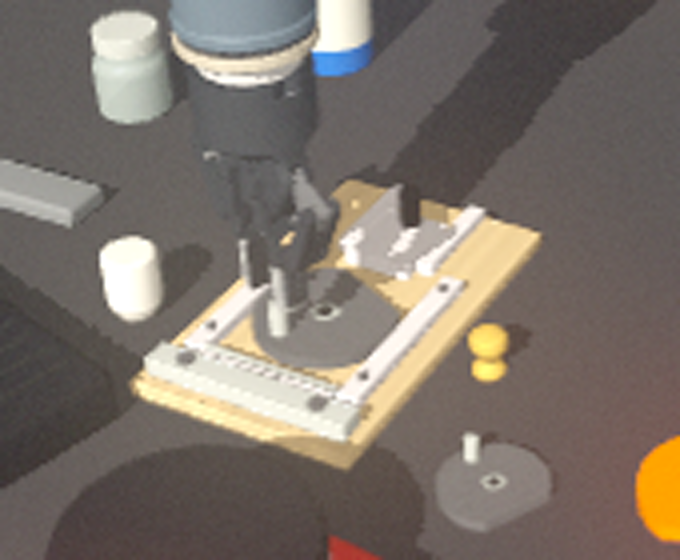

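```bash
python3 -c "
from h import *
o,R,ya=st()
import pickle
c=pickle.load(open('scene0.pkl','rb'))
q=lambda p:((proj(c,p)-[120,130]+.5)*4-.5).round(1)
p=o['tool_pos'];t=p.copy();t[2]=46;print('tool at post top',q(t)); 
for s in(-28,-14,14,28): print(s,q(p-[0,0,11]+R[:,1]*s),q(p+[0,0,8]+R[:,1]*s))
im=c['color'][190:225,175:215]
cv2.imwrite('pics/post.png',cv2.resize(im,None,fx=16,fy=16,interpolation=2))
print('in crop', ((proj(c,t)-[175,190]+.5)*16))
c=env.camera('scene');im=c['color'][175:225,170:225]
cv2.imwrite('pics/post2.png',cv2.resize(im,None,fx=12,fy=12,interpolation=2))
"
```

```text
t4.00 tcp [661.1 -81.1  62.6] jig [ 65.6  -14.44] z62.6 yawJ(y axis) 68.00 gap 28.0 F [-1.1  0.2  1.1] Fjig [-1.   0.5] j7 1.53
tool at post top [[279.5 300.7]]
-28 [[254.7 275. ]] [[251.9 251.7]]
-14 [[266.7 284.4]] [[263.9 261. ]]
14 [[291.1 303.6]] [[288.5 280. ]]
28 [[303.5 313.4]] [[301.1 289.7]]
in crop [[240.13252074 244.93161111]]
```

View pics/post.png

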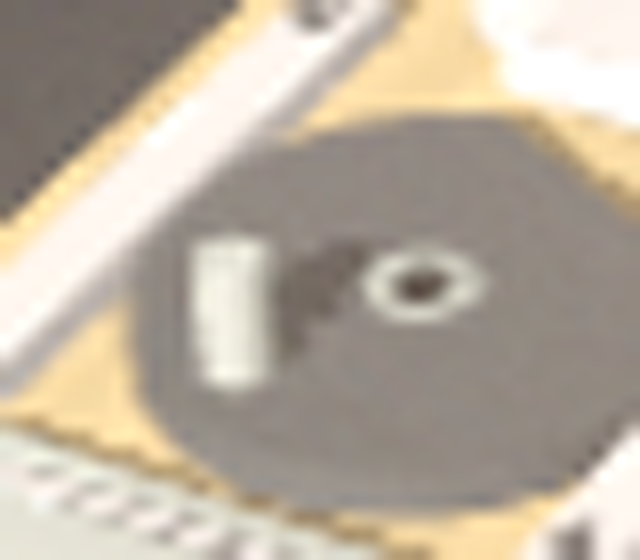

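View pics/post2.png

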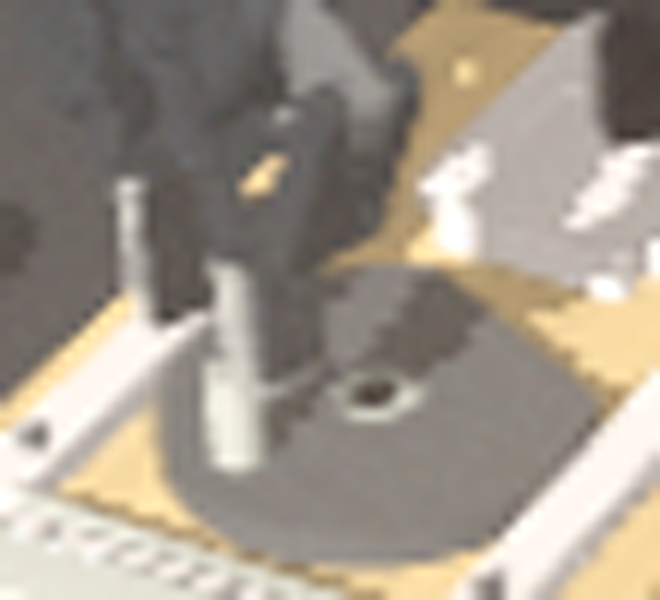

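apply_moves(steps=[0.35, 0, 0, 0.4, 0, 0, 0, 0.35, 0, 0, 0.8, 0, 0, 0, 0.35, 0, 0, 1.2, 0, 0, 0, 0.35, 0, 0, 1.6, 0, 0, 0, 0.35, 0, 0, 2.0, 0, 0, 0, 0.35, 0, 0, 2.3, 0, 0, 0, 0.35, 0, 0, 2.3, 0, 0, 0, 0.35, 0, 0, 2.3, 0, 0, 0, 0.5, 0, 0, 2.3, 0, 0, 0, 0.58, 0, 0, 2.3, 0, 0, 0])

```text
time_s: 5.3
tool_pos: [661.0, -81.1, 39.4]
tcp_rot: [0.062, 0.998, -0.0, 0.0]
wrist_force: [0.7, -0.6, 0.2]
finger_gap: 17.8
```

```bash
python3 -c "
from h import *
go(66,-14,39,68)
c=env.camera('scene');im=c['color'][165:240,165:255]
cv2.imwrite('pics/s3.png',cv2.resize(im,None,fx=8,fy=8,interpolation=2))
"
```

```text
t5.30 tcp [661.  -81.1  39.4] jig [ 65.53 -14.41] z39.4 yawJ(y axis) 68.00 gap 17.8 F [ 0.7 -0.6  0.2] Fjig [ 0.5 -0.8] j7 1.53
shift cm [-0.028  0.056  0.044] rot [-0.    0.01 -0.  ]
```

View pics/s3.png

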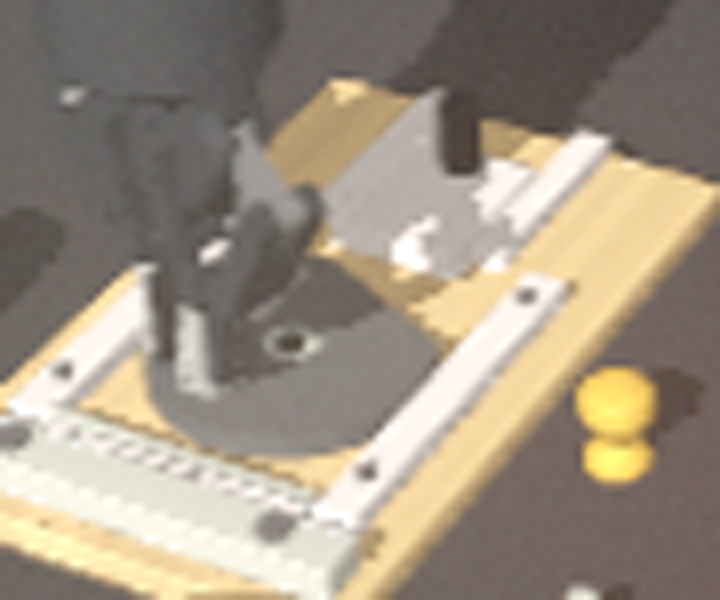

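```bash
cat >> h.py <<'E'
def arc(cx,cy,r,phis,z,off=90):
    "rows for TCP on arc around (cx,cy) jig, tool y at phi+off"
    o,R,ya=st()
    for ph in phis:
        a=np.radians(ph); p=np.r_[j2w(cx+r*np.cos(a),cy+r*np.sin(a)),z]
        d=R.T@(p-o["tool_pos"])/10
        w=-((ph+off-ya+180)%360-180)
        print(ph,d.round(2),"wz",round(w,1))
E
python3 -c "
from h import *
arc(34,0,35.5,[-26-6*i for i in range(1,11)],38.5,92)"
```

```text
t5.35 tcp [661.  -81.1  39.4] jig [ 65.52 -14.4 ] z39.4 yawJ(y axis) 68.00 gap 18.1 F [-0.7 -0.3  0.1] Fjig [-0.8 -0.1] j7 1.53
-32 [-0.03 -0.46  0.09] wz 8.0
-38 [ 0.05 -0.82  0.09] wz 14.0
-44 [ 0.17 -1.18  0.09] wz 20.0
-50 [ 0.33 -1.51  0.09] wz 26.0
-56 [ 0.52 -1.83  0.09] wz 32.0
-62 [ 0.74 -2.13  0.09] wz 38.0
-68 [ 1.   -2.4   0.09] wz 44.0
-74 [ 1.28 -2.64  0.09] wz 50.0
-80 [ 1.58 -2.86  0.09] wz 56.0
-86 [ 1.91 -3.04  0.09] wz 62.0
```

apply_moves(steps=[0.58, 0, -0.3, 0.05, 0, 0, 4, 0.58, 0.02, -0.55, 0.05, 0, 0, 9, 0.58, 0.07, -0.82, 0.05, 0, 0, 14, 0.58, 0.17, -1.18, 0.05, 0, 0, 20, 0.58, 0.33, -1.51, 0.05, 0, 0, 26, 0.58, 0.52, -1.83, 0.05, 0, 0, 32, 0.58, 0.74, -2.13, 0.05, 0, 0, 38, 0.58, 1.0, -2.4, 0.05, 0, 0, 44, 0.58, 1.28, -2.64, 0.05, 0, 0, 50, 0.58, 1.28, -2.64, 0.05, 0, 0, 50])

```text
time_s: 6.6
tool_pos: [644.9, -105.7, 38.8]
tcp_rot: [0.478, 0.878, -0.0, 0.0]
wrist_force: [-0.1, 0.4, -0.8]
finger_gap: 17.9
```

```bash
cat >> h.py <<'E'
def pic(n,r=(165,240,165,255),f=8,cam='scene'):
    c=env.camera(cam);im=c['color'][r[0]:r[1],r[2]:r[3]]
    cv2.imwrite(f'pics/{n}.png',cv2.resize(im,None,fx=f,fy=f,interpolation=2)); return c
E
python3 -c "
from h import *
st();pic('s4')
arc(34,0,35.5,[-74-6*i for i in range(1,11)],38.5,92)"
```

```text
t6.60 tcp [ 644.9 -105.7   38.8] jig [ 43.62 -34.04] z38.8 yawJ(y axis) 18.03 gap 17.9 F [-0.1  0.4 -0.8] Fjig [-0.   0.5] j7 0.94
t6.65 tcp [ 645.  -105.6   38.9] jig [ 43.79 -33.98] z38.9 yawJ(y axis) 18.14 gap 17.6 F [-0.2  0.8  0.1] Fjig [0.1 0.8] j7 0.94
-80 [ 0.02 -0.37  0.04] wz 6.1
-86 [ 0.09 -0.74  0.04] wz 12.1
-92 [ 0.2  -1.09  0.04] wz 18.1
-98 [ 0.35 -1.44  0.04] wz 24.1
-104 [ 0.53 -1.76  0.04] wz 30.1
-110 [ 0.74 -2.06  0.04] wz 36.1
-116 [ 0.99 -2.34  0.04] wz 42.1
-122 [ 1.26 -2.6   0.04] wz 48.1
-128 [ 1.56 -2.82  0.04] wz 54.1
-134 [ 1.88 -3.01  0.04] wz 60.1
```

View pics/s4.png

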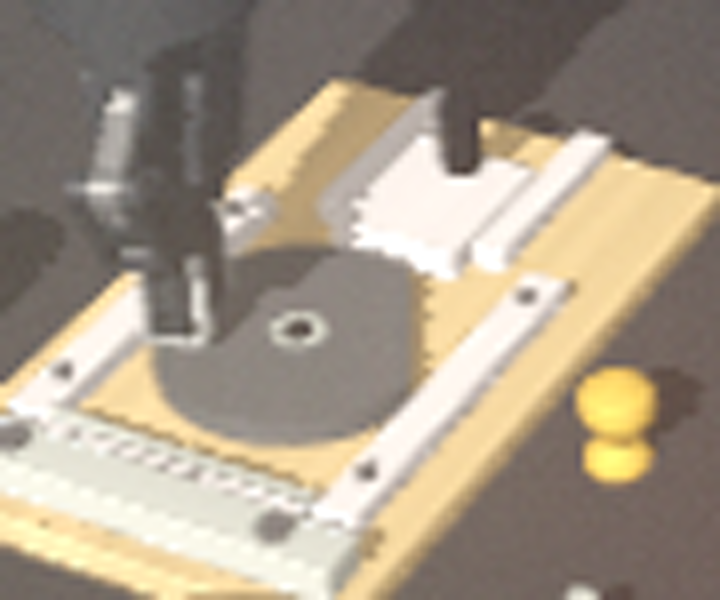

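```bash
python3 -c "
from h import *
import pickle
c=pickle.load(open('scene0.pkl','rb'))
for p in[(290,343),(299,329)]: print(w2j(topm(c,[p],22,8,(165,165))[0]))
arc(29,0,35.5,[-66-6*i for i in range(1,11)],38.5,92)"
```

```text
[36.30014319 -0.21723919]
[28.33478818 -1.66903377]
t6.65 tcp [ 645.  -105.6   38.9] jig [ 43.79 -33.98] z38.9 yawJ(y axis) 18.14 gap 17.6 F [-0.2  0.8  0.1] Fjig [0.1 0.8] j7 0.94
-72 [ 0.14 -0.36  0.04] wz -1.9
-78 [ 0.16 -0.73  0.04] wz 4.1
-84 [ 0.22 -1.09  0.04] wz 10.1
-90 [ 0.32 -1.45  0.04] wz 16.1
-96 [ 0.45 -1.8   0.04] wz 22.1
-102 [ 0.62 -2.13  0.04] wz 28.1
-108 [ 0.82 -2.44  0.04] wz 34.1
-114 [ 1.06 -2.73  0.04] wz 40.1
-120 [ 1.32 -2.99  0.04] wz 46.1
-126 [ 1.61 -3.22  0.04] wz 52.1
```

apply_moves(steps=[0.58, 0.05, -0.36, 0.04, 0, 0, 2, 0.58, 0.12, -0.75, 0.04, 0, 0, 6, 0.58, 0.2, -1.12, 0.04, 0, 0, 11, 0.58, 0.3, -1.5, 0.04, 0, 0, 16, 0.58, 0.42, -1.88, 0.04, 0, 0, 22, 0.58, 0.6, -2.23, 0.04, 0, 0, 28, 0.58, 0.8, -2.56, 0.04, 0, 0, 34, 0.58, 1.03, -2.9, 0.04, 0, 0, 40, 0.58, 1.29, -3.18, 0.04, 0, 0, 46, 0.58, 1.29, -3.18, 0.04, 0, 0, 46])

```text
time_s: 7.9
tool_pos: [611.0, -112.1, 38.3]
tcp_rot: [0.783, 0.622, -0.0, -0.0]
wrist_force: [0.3, -0.1, -0.9]
finger_gap: 17.7
```

```bash
python3 -c "
from h import *
st();pic('s5')
"
```

```text
t7.90 tcp [ 611.  -112.1   38.3] jig [  9.22 -31.51] z38.3 yawJ(y axis) -27.97 gap 17.7 F [ 0.3 -0.1 -0.9] Fjig [ 0.2 -0.1] j7 0.39
```

View pics/s5.png

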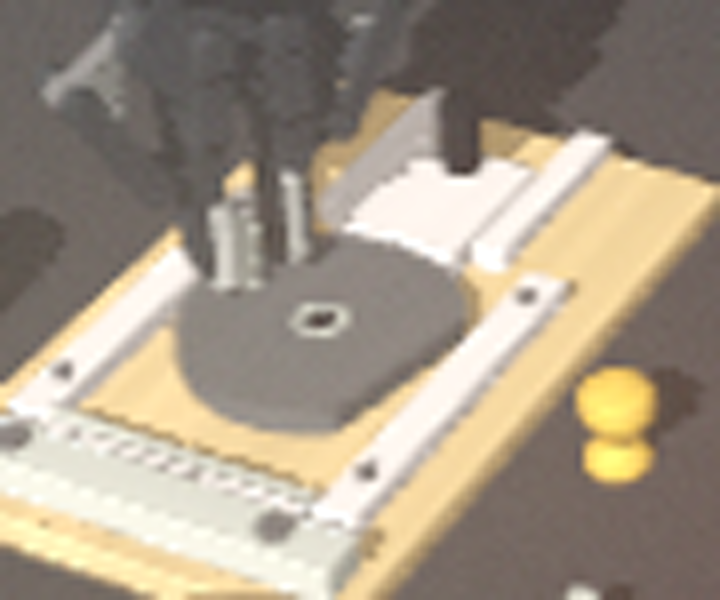

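```bash
python3 -c "
from h import *
import pickle
c=pickle.load(open('scene0.pkl','rb'))
for p in[(320,320)]: print(w2j(topm(c,[p],22,8,(165,165))[0]))
arc(18,0,35.5,[-108-7*i for i in range(1,11)],38.5,88)"
```

```text
[20.87667052  2.03010897]
t7.95 tcp [ 611.1 -112.1   38.4] jig [  9.33 -31.56] z38.4 yawJ(y axis) -27.87 gap 17.8 F [-0.1 -0.3 -0.7] Fjig [-0.2 -0.2] j7 0.39
-115 [-0.35 -0.53 -0.01] wz -0.9
-122 [-0.35 -0.96 -0.01] wz 6.1
-129 [-0.29 -1.39 -0.01] wz 13.1
-136 [-0.18 -1.81 -0.01] wz 20.1
-143 [-0.02 -2.22 -0.01] wz 27.1
-150 [ 0.19 -2.6  -0.01] wz 34.1
-157 [ 0.44 -2.95 -0.01] wz 41.1
-164 [ 0.73 -3.27 -0.01] wz 48.1
-171 [ 1.06 -3.55 -0.01] wz 55.1
-178 [ 1.43 -3.79 -0.01] wz 62.1
```

apply_moves(steps=[0.58, -0.1, -0.4, 0, 0, 0, 2, 0.58, -0.2, -0.9, 0, 0, 0, 7, 0.58, -0.2, -1.35, 0, 0, 0, 13, 0.58, -0.12, -1.8, 0, 0, 0, 20, 0.58, 0, -2.2, 0, 0, 0, 27, 0.58, 0.19, -2.6, 0, 0, 0, 34, 0.58, 0.44, -2.95, 0, 0, 0, 41, 0.58, 0.73, -3.27, 0, 0, 0, 48, 0.58, 1.06, -3.55, 0, 0, 0, 55, 0.58, 1.06, -3.55, 0, 0, 0, 55])

```text
time_s: 9.2
tool_pos: [578.8, -93.4, 38.2]
tcp_rot: [0.982, 0.19, -0.0, -0.0]
wrist_force: [-0.4, 0.4, -0.5]
finger_gap: 18.0
```

```bash
python3 -c "
from h import *
st();pic('s6')
"
```

```text
t9.20 tcp [578.8 -93.4  38.2] jig [-17.14  -5.22] z38.2 yawJ(y axis) -82.94 gap 18.0 F [-0.4  0.4 -0.5] Fjig [-0.3  0.4] j7 -0.32
```

View pics/s6.png

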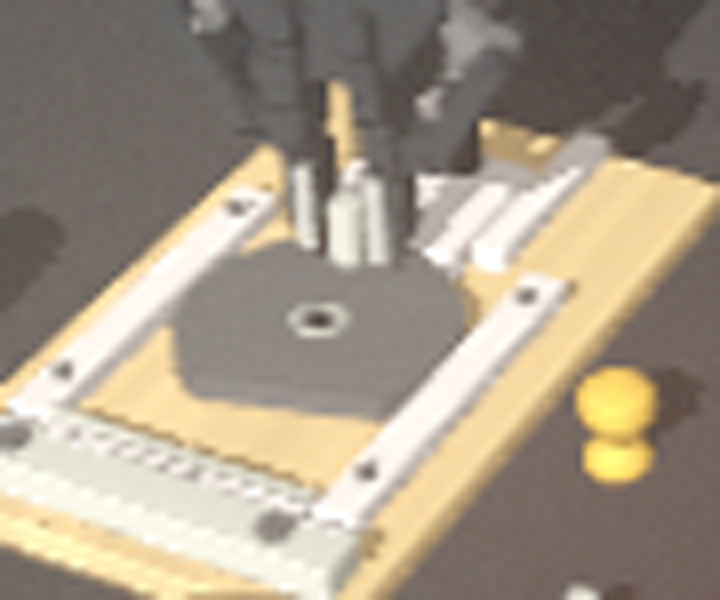

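```bash
cat >> h.py <<'E'
def rect(n,c=None,z=22,x0=-60,x1=125,y0=-75,y1=75,s=4):
    "rectified jig plan view at height z: right=+x jig, up=+y"
    c=c or env.camera('scene')
    X,Y=np.meshgrid(np.arange(x0,x1,1/s),np.arange(y1,y0,-1/s))
    W=JO+np.stack([X*np.cos(JY)-Y*np.sin(JY),X*np.sin(JY)+Y*np.cos(JY)],-1)
    p=proj(c,np.concatenate([W,np.full(W.shape[:2]+(1,),z)],-1).reshape(-1,3)).reshape(X.shape+(2,)).astype(np.float32)
    im=cv2.remap(c['color'],p[...,0],p[...,1],cv2.INTER_CUBIC)
    cv2.imwrite(f'pics/{n}.png',im); return im
E
python3 -c "
from h import *
rect('r6')"
```

```text
(no output)
```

View pics/r6.png

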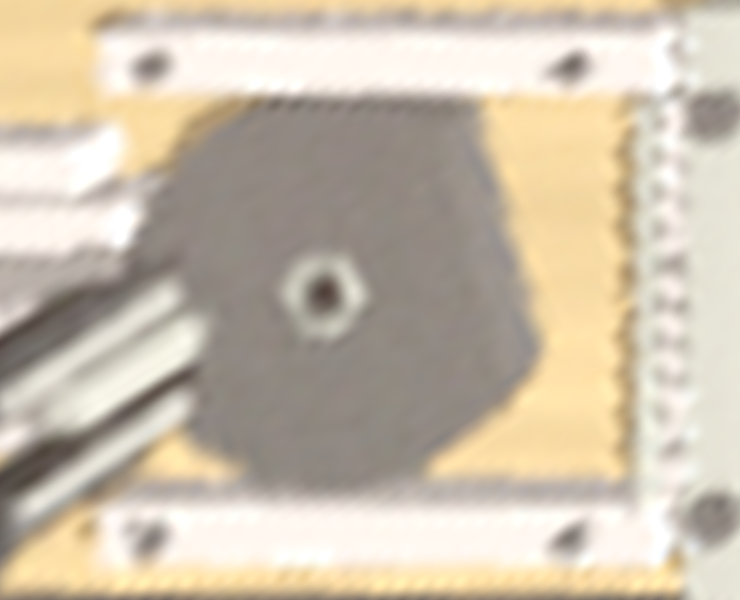

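apply_moves(steps=[0.58, 0, -0.1, 0, 0, 0, 1, 0.58, 0, -0.2, 0, 0, 0, 2, 0.58, 0, -0.3, 0, 0, 0, 3, 0.58, 0, -0.4, 0, 0, 0, 4, 0.58, 0, -0.5, 0, 0, 0, 5, 0.58, 0, -0.6, 0, 0, 0, 6, 0.58, 0, -0.7, 0, 0, 0, 7, 0.58, 0, -0.8, 0, 0, 0, 7, 0.58, 0, -0.8, 0, 0, 0, 7, 0.58, 0, -0.8, 0, 0, 0, 7])

```text
time_s: 10.55
tool_pos: [576.1, -86.1, 38.3]
tcp_rot: [0.992, 0.129, -0.0, -0.0]
wrist_force: [-0.3, -0.1, 0.7]
finger_gap: 17.7
```

```bash
python3 -c "
from h import *
st();rect('r7')"
```

```text
t10.55 tcp [576.1 -86.1  38.3] jig [-17.87   2.59] z38.3 yawJ(y axis) -89.99 gap 17.7 F [-0.3 -0.1  0.7] Fjig [-0.3 -0. ] j7 -0.42
```

View pics/r7.png

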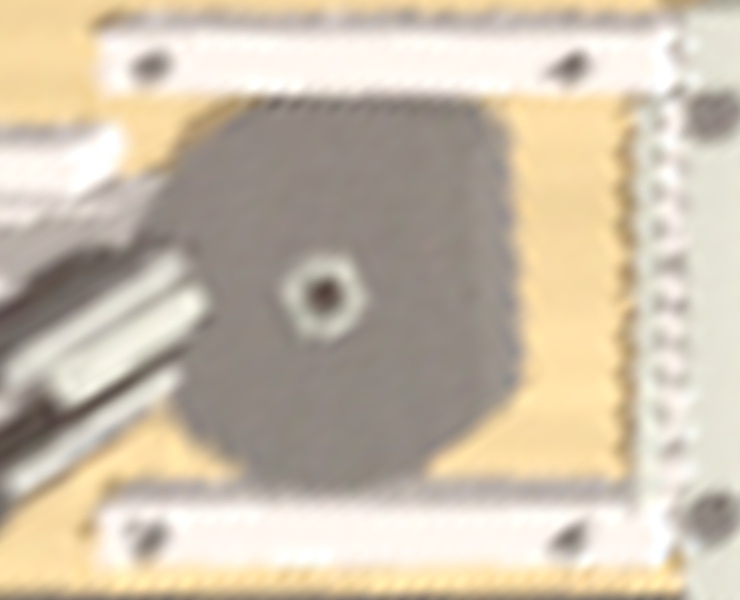

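```bash
cat >> h.py <<'E'
def flatang(n,rows=range(150,361,6)):
    im=rect(n); s=im[...,2].astype(int)-im[...,0]  # wood is yellow
    pts=[]
    for r in rows:
        row=cv2.GaussianBlur(s[r].astype(np.float32).reshape(1,-1),(9,1),0)[0]
        xs=np.where(row[330:640]>50)[0]
        if len(xs): pts.append((330+xs[0],r))
    pts=np.array(pts,np.float32)
    vx,vy,x0,y0=cv2.fitLine(pts,cv2.DIST_HUBER,0,.01,.01).ravel()
    print("flat tilt deg (+ = needs clockwise)",np.degrees(np.arctan2(vx*np.sign(vy),abs(vy))),"x",x0/4-60,"resid",np.abs((pts[:,0]-x0)*vy-(pts[:,1]-y0)*vx).mean())
E
python3 -c "
from h import *
flatang('r8')"
```

```text
flat tilt deg (+ = needs clockwise) 3.820088 x 69.44856 resid 0.9379086
```

apply_moves(steps=[0.58, 0.1, -0.1, 0, 0, 0, 0, 0.58, 0.2, -0.18, 0, 0, 0, 0, 0.58, 0.3, -0.24, 0, 0, 0, 0, 0.58, 0.3, -0.24, 0, 0, 0, 0, 0.58, 0.3, -0.24, 0, 0, 0, 0, 0.58, 0.3, -0.24, 0, 0, 0, 0, 0.58, 0.3, -0.14, 0, 0, 0, 0, 0.58, 0.3, -0.04, 0, 0, 0, 0, 0.58, 0.3, 0.04, 0, 0, 0, 0, 0.58, 0.3, 0.04, 0, 0, 0, 0])

```text
time_s: 11.9
tool_pos: [579.1, -86.0, 38.4]
tcp_rot: [0.992, 0.129, 0.0, 0.0]
wrist_force: [-0.3, 0.3, 0.9]
finger_gap: 17.7
```

```bash
python3 -c "
from h import *
st();flatang('r9')"
```

```text
t11.90 tcp [579.1 -86.   38.4] jig [-14.87   1.85] z38.4 yawJ(y axis) -90.01 gap 17.7 F [-0.3  0.3  0.9] Fjig [-0.2  0.3] j7 -0.42
flat tilt deg (+ = needs clockwise) -0.45581698 x 70.024994 resid 1.0633434
```

View pics/r9.png

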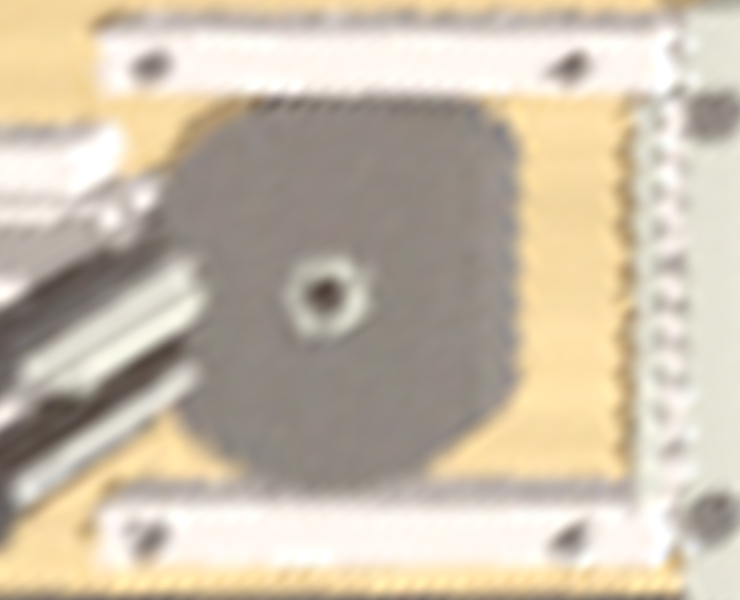

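apply_moves(steps=[0.58, 0, 0, 0, 0, 0, -10, 0.58, 0, 0, 0, 0, 0, -20, 0.58, 0, 0, 0, 0, 0, -30, 0.58, 0, 0, 0, 0, 0, -40, 0.58, 0, 0, 0, 0, 0, -50, 0.58, 0, 0, 0, 0, 0, -60, 0.58, 0, 0, 0, 0, 0, -70, 0.58, 0, 0, 0, 0, 0, -80, 0.58, 0, 0, 0, 0, 0, -90, 0.58, 0, 0, 0, 0, 0, -90])

```text
time_s: 13.2
tool_pos: [579.1, -86.2, 38.6]
tcp_rot: [0.61, 0.792, 0.0, 0.0]
wrist_force: [-0.1, 0.3, 0.2]
finger_gap: 17.8
```

```bash
python3 -c "
from h import *
st();flatang('r10')"
```

```text
t13.20 tcp [579.1 -86.2  38.6] jig [-14.92   1.72] z38.6 yawJ(y axis) -0.08 gap 17.8 F [-0.1  0.3  0.2] Fjig [-0.   0.3] j7 0.72
flat tilt deg (+ = needs clockwise) -0.70113003 x 69.825 resid 1.1455257
```

View pics/r10.png

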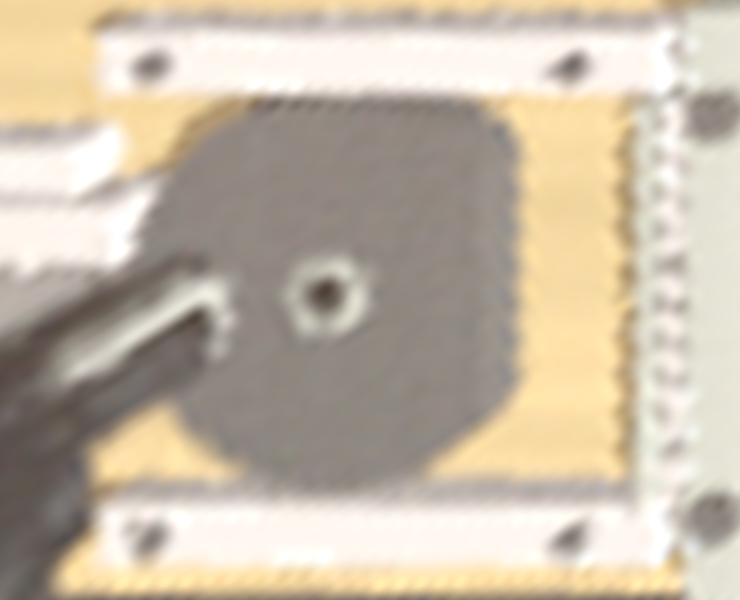

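apply_moves(steps=[0.58, 0, 0.3, 0, 0, 0, 0, 0.58, 0, 0.6, 0, 0, 0, 0, 0.58, 0, 0.9, 0, 0, 0, 0, 0.58, 0, 1.2, 0, 0, 0, 0, 0.58, 0, 1.5, 0, 0, 0, 0, 0.58, 0, 1.8, 0, 0, 0, 0, 0.58, 0, 2.1, 0, 0, 0, 0, 0.58, 0, 2.4, 0, 0, 0, 0, 0.58, 0, 2.6, 0, 0, 0, 0, 0.58, 0, 2.6, 0, 0, 0, 0])

```text
time_s: 14.5
tool_pos: [604.6, -79.2, 38.5]
tcp_rot: [0.61, 0.793, 0.0, 0.0]
wrist_force: [0.2, 1.2, -0.6]
finger_gap: 18.0
```

```bash
python3 -c "
from h import *
st();flatang('r11')"
```

```text
t14.50 tcp [604.6 -79.2  38.5] jig [11.49  1.91] z38.5 yawJ(y axis) 0.01 gap 18.0 F [ 0.2  1.2 -0.6] Fjig [0.5 1.1] j7 0.70
flat tilt deg (+ = needs clockwise) -1.9923089 x 94.34262 resid 2.0677783
```

View pics/r11.png

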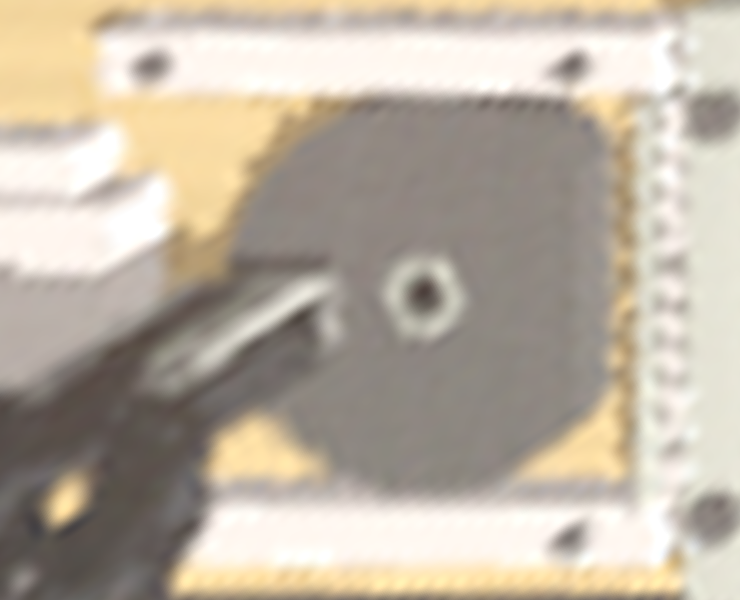

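apply_moves(steps=[0.58, 0, 0.12, 0, 0, 0, 0, 0.58, 0, 0.24, 0, 0, 0, 0, 0.58, 0, 0.36, 0, 0, 0, 0, 0.58, 0, 0.48, 0, 0, 0, 0, 0.58, 0, 0.6, 0, 0, 0, 0, 0.58, 0, 0.7, 0, 0, 0, 0, 0.58, 0, 0.8, 0, 0, 0, 0, 0.58, 0, 0.9, 0, 0, 0, 0, 0.58, 0, 1.0, 0, 0, 0, 0, 0.58, 0, 1.1, 0, 0, 0, 0])

```text
time_s: 15.8
tool_pos: [614.9, -76.4, 38.4]
tcp_rot: [0.61, 0.793, -0.0, -0.0]
wrist_force: [-1.1, 0.2, 0.3]
finger_gap: 17.9
```

```bash
python3 -c "
from h import *
st();rect('r12')"
```

```text
t15.80 tcp [614.9 -76.4  38.4] jig [22.18  1.96] z38.4 yawJ(y axis) -0.00 gap 17.9 F [-1.1  0.2  0.3] Fjig [-1.   0.4] j7 0.69
```

View pics/r12.png

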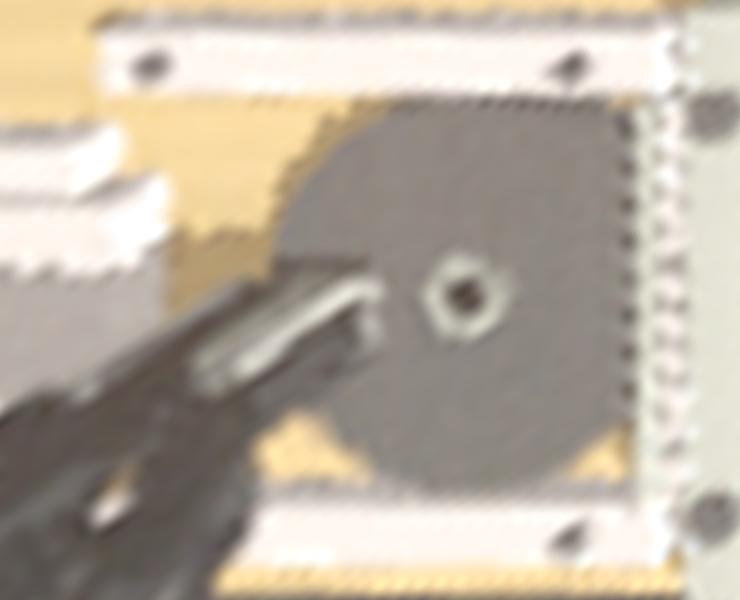

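apply_moves(steps=[0.58, 0, 0.02, 0, 0, 0, 0, 0.58, 0, 0.04, 0, 0, 0, 0, 0.58, 0, 0.06, 0, 0, 0, 0, 0.58, 0, 0.08, 0, 0, 0, 0, 0.58, 0, 0.1, 0, 0, 0, 0, 0.58, 0, 0.12, 0, 0, 0, 0, 0.58, 0, 0.12, 0, 0, 0, 0, 0.58, 0, 0.12, 0, 0, 0, 0, 0.58, 0, 0.12, 0, 0, 0, 0, 0.58, 0, 0.12, 0, 0, 0, 0])

```text
time_s: 17.1
tool_pos: [616.1, -76.1, 38.4]
tcp_rot: [0.61, 0.793, -0.0, 0.0]
wrist_force: [-0.5, -0.8, -0.2]
finger_gap: 17.8
```

```bash
python3 -c "
from h import *
st()"
```

```text
t17.10 tcp [616.1 -76.1  38.4] jig [23.35  1.94] z38.4 yawJ(y axis) -0.00 gap 17.8 F [-0.5 -0.8 -0.2] Fjig [-0.7 -0.6] j7 0.69
```

apply_moves(steps=[0.58, 0, 0.015, 0, 0, 0, 0, 0.58, 0, 0.03, 0, 0, 0, 0, 0.58, 0, 0.045, 0, 0, 0, 0, 0.58, 0, 0.06, 0, 0, 0, 0, 0.58, 0, 0.075, 0, 0, 0, 0, 0.58, 0, 0.09, 0, 0, 0, 0, 0.58, 0, 0.1, 0, 0, 0, 0, 0.58, 0, 0.11, 0, 0, 0, 0, 0.58, 0, 0.12, 0, 0, 0, 0, 0.58, 0, 0.12, 0, 0, 0, 0])

```text
time_s: 18.35
tool_pos: [617.2, -75.8, 38.4]
tcp_rot: [0.61, 0.793, -0.0, 0.0]
wrist_force: [-0.4, -0.3, 1.0]
finger_gap: 17.7
```

```bash
python3 -c "
from h import *
st()"
```

```text
t18.35 tcp [617.2 -75.8  38.4] jig [24.54  1.95] z38.4 yawJ(y axis) -0.00 gap 17.7 F [-0.4 -0.3  1. ] Fjig [-0.5 -0.1] j7 0.69
```

apply_moves(steps=[0.58, 0, 0.015, 0, 0, 0, 0, 0.58, 0, 0.03, 0, 0, 0, 0, 0.58, 0, 0.045, 0, 0, 0, 0, 0.58, 0, 0.06, 0, 0, 0, 0, 0.58, 0, 0.075, 0, 0, 0, 0, 0.58, 0, 0.09, 0, 0, 0, 0, 0.58, 0, 0.1, 0, 0, 0, 0, 0.58, 0, 0.11, 0, 0, 0, 0, 0.58, 0, 0.12, 0, 0, 0, 0, 0.58, 0, 0.13, 0, 0, 0, 0])

```text
time_s: 19.6
tool_pos: [618.5, -75.5, 38.4]
tcp_rot: [0.61, 0.793, -0.0, -0.0]
wrist_force: [-0.8, 0.0, 0.3]
finger_gap: 17.8
```

```bash
python3 -c "
from h import *
st();rect('r13')"
```

```text
t19.60 tcp [618.5 -75.5  38.4] jig [25.82  1.92] z38.4 yawJ(y axis) -0.00 gap 17.8 F [-0.8  0.   0.3] Fjig [-0.7  0.2] j7 0.69
```

View pics/r13.png

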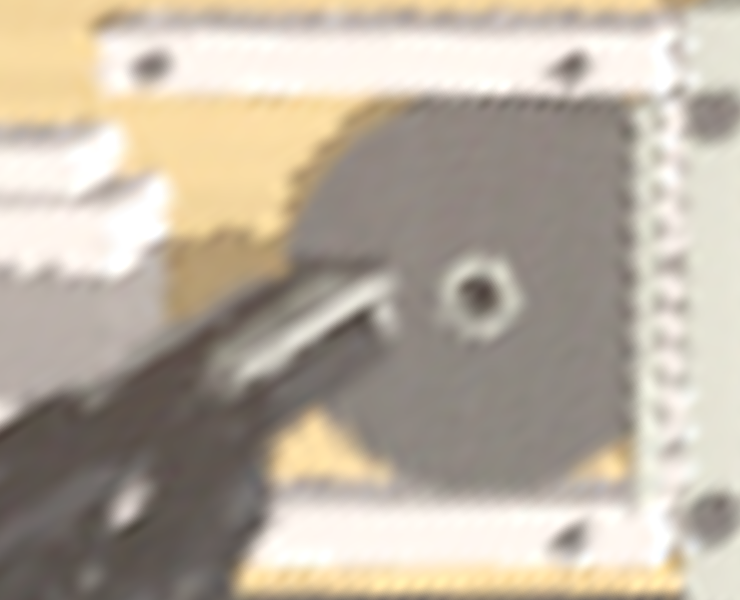

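apply_moves(steps=[0.58, 0, 0.01, 0, 0, 0, 0, 0.58, 0, 0.02, 0, 0, 0, 0, 0.58, 0, 0.03, 0, 0, 0, 0, 0.58, 0, 0.04, 0, 0, 0, 0, 0.58, 0, 0.05, 0, 0, 0, 0, 0.58, 0, 0.06, 0, 0, 0, 0, 0.58, 0, 0.07, 0, 0, 0, 0, 0.58, 0, 0.08, 0, 0, 0, 0, 0.58, 0, 0.09, 0, 0, 0, 0, 0.58, 0, 0.1, 0, 0, 0, 0])

```text
time_s: 20.9
tool_pos: [619.5, -75.2, 38.4]
tcp_rot: [0.61, 0.793, -0.0, 0.0]
wrist_force: [-0.8, -0.8, 0.7]
finger_gap: 18.2
```

```bash
python3 -c "
from h import *
st()"
```

```text
t20.90 tcp [619.5 -75.2  38.4] jig [26.86  1.95] z38.4 yawJ(y axis) 0.00 gap 18.2 F [-0.8 -0.8  0.7] Fjig [-1.  -0.6] j7 0.69
```

apply_moves(steps=[0.58, 0, 0.01, 0, 0, 0, 0, 0.58, 0, 0.02, 0, 0, 0, 0, 0.58, 0, 0.03, 0, 0, 0, 0, 0.58, 0, 0.04, 0, 0, 0, 0, 0.58, 0, 0.05, 0, 0, 0, 0, 0.58, 0, 0.06, 0, 0, 0, 0, 0.58, 0, 0.07, 0, 0, 0, 0, 0.58, 0, 0.08, 0, 0, 0, 0, 0.58, 0, 0.09, 0, 0, 0, 0, 0.58, 0, 0.1, 0, 0, 0, 0])

```text
time_s: 22.15
tool_pos: [620.3, -75.1, 38.4]
tcp_rot: [0.61, 0.793, -0.0, -0.0]
wrist_force: [-2.1, -0.2, 0.6]
finger_gap: 18.0
```

```bash
python3 -c "
from h import *
st()"
```

```text
t22.15 tcp [620.3 -75.1  38.4] jig [27.68  1.9 ] z38.4 yawJ(y axis) -0.01 gap 18.0 F [-2.1 -0.2  0.6] Fjig [-2.1  0.4] j7 0.68
```

apply_moves(steps=[0.58, 0, 0.005, 0, 0, 0, 0, 0.58, 0, 0.01, 0, 0, 0, 0, 0.58, 0, 0.015, 0, 0, 0, 0, 0.58, 0, 0.02, 0, 0, 0, 0, 0.58, 0, 0.025, 0, 0, 0, 0, 0.58, 0, 0.03, 0, 0, 0, 0, 0.58, 0, 0.035, 0, 0, 0, 0, 0.58, 0, 0.04, 0, 0, 0, 0, 0.58, 0, 0.04, 0, 0, 0, 0, 0.58, 0, 0.04, 0, 0, 0, 0])

```text
time_s: 23.4
tool_pos: [620.6, -75.0, 38.3]
tcp_rot: [0.61, 0.793, -0.0, -0.0]
wrist_force: [-4.6, -1.2, 2.0]
finger_gap: 17.8
```

```bash
python3 -c "
from h import *
st()"
```

```text
t23.40 tcp [620.6 -75.   38.3] jig [28.02  1.9 ] z38.3 yawJ(y axis) -0.01 gap 17.8 F [-4.6 -1.2  2. ] Fjig [-4.7  0. ] j7 0.68
```

apply_moves(steps=[0.58, 0, 0.005, 0, 0, 0, 0, 0.58, 0, 0.01, 0, 0, 0, 0, 0.58, 0, 0.015, 0, 0, 0, 0, 0.58, 0, 0.02, 0, 0, 0, 0, 0.58, 0, 0.025, 0, 0, 0, 0, 0.58, 0, 0.03, 0, 0, 0, 0, 0.58, 0, 0.035, 0, 0, 0, 0, 0.58, 0, 0.04, 0, 0, 0, 0, 0.58, 0, 0.05, 0, 0, 0, 0, 0.58, 0, 0.05, 0, 0, 0, 0])

```text
time_s: 24.65
tool_pos: [620.8, -74.9, 38.3]
tcp_rot: [0.61, 0.792, -0.0, -0.0]
wrist_force: [-5.9, -1.9, 3.0]
finger_gap: 18.0
```

```bash
python3 -c "
from h import *
st();rect('r14')"
```

```text
t24.65 tcp [620.8 -74.9  38.3] jig [28.2   1.93] z38.3 yawJ(y axis) -0.01 gap 18.0 F [-5.9 -1.9  3. ] Fjig [-6.2 -0.3] j7 0.68
```

View pics/r14.png

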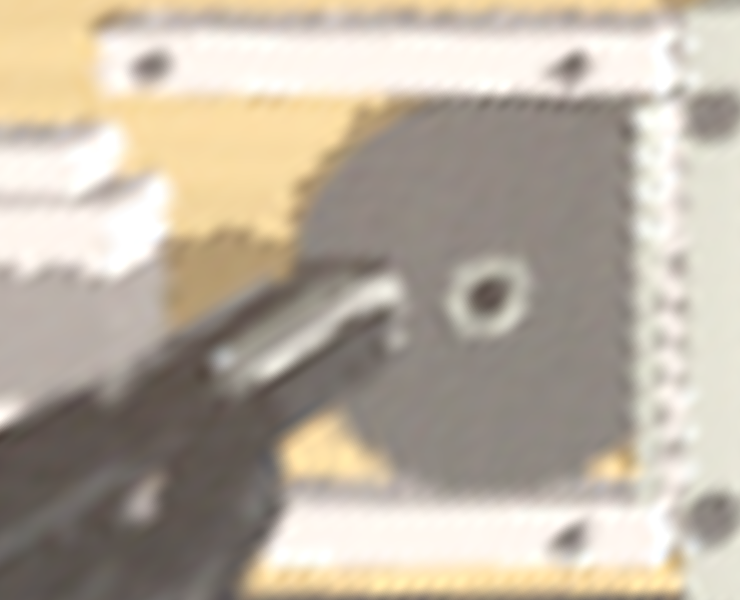

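apply_moves(steps=[0.58, 0, 0.01, 0, 0, 0, 0, 0.58, 0, 0.02, 0, 0, 0, 0, 0.58, 0, 0.03, 0, 0, 0, 0, 0.58, 0, 0.04, 0, 0, 0, 0, 0.58, 0, 0.05, 0, 0, 0, 0, 0.58, 0, 0.06, 0, 0, 0, 0, 0.58, 0, 0.07, 0, 0, 0, 0, 0.58, 0, 0.08, 0, 0, 0, 0, 0.58, 0, 0.09, 0, 0, 0, 0, 0.58, 0, 0.09, 0, 0, 0, 0])

```text
time_s: 25.95
tool_pos: [621.0, -74.8, 38.2]
tcp_rot: [0.61, 0.792, -0.001, -0.001]
wrist_force: [-7.5, -2.2, 4.0]
finger_gap: 17.9
```

```bash
python3 -c "
from h import *
st()"
```

```text
t25.95 tcp [621.  -74.8  38.2] jig [28.4   1.94] z38.2 yawJ(y axis) -0.03 gap 17.9 F [-7.5 -2.2  4. ] Fjig [-7.8 -0.2] j7 0.68
```

apply_moves(steps=[0.58, 0, 0.02, 0, 0, 0, 0, 0.58, 0, 0.04, 0, 0, 0, 0, 0.58, 0, 0.06, 0, 0, 0, 0, 0.58, 0, 0.08, 0, 0, 0, 0, 0.58, 0, 0.1, 0, 0, 0, 0, 0.58, 0, 0.12, 0, 0, 0, 0, 0.58, 0, 0.12, 0, 0, 0, 0, 0.58, 0, 0.12, 0, 0, 0, 0, 0.58, 0, 0.12, 0, 0, 0, 0, 0.58, 0, 0.12, 0, 0, 0, 0])

```text
time_s: 27.2
tool_pos: [621.2, -74.8, 38.0]
tcp_rot: [0.61, 0.792, -0.001, -0.001]
wrist_force: [-9.3, -2.3, 5.0]
finger_gap: 17.9
```

```bash
python3 -c "
from h import *
st(); c=env.camera('scene'); rect('r15',c)
im=c['color'][195:235,160:225];cv2.imwrite('pics/s15.png',cv2.resize(im,None,fx=11,fy=11,interpolation=2))"
```

```text
t27.20 tcp [621.2 -74.8  38. ] jig [28.7   1.94] z38.0 yawJ(y axis) -0.04 gap 17.9 F [-9.3 -2.3  5. ] Fjig [-9.6  0.2] j7 0.68
```

View pics/s15.png

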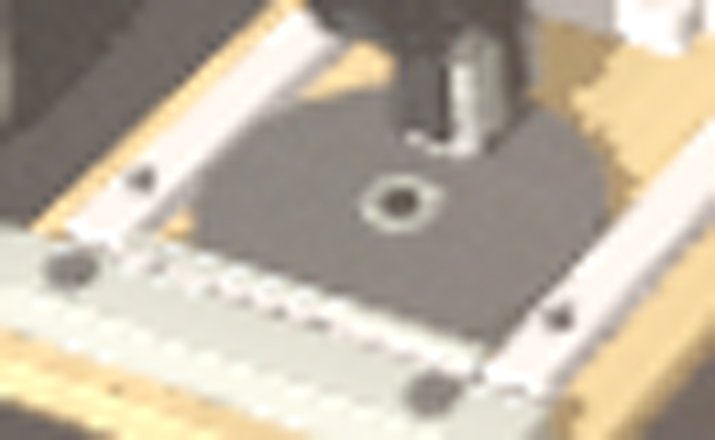

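apply_moves(steps=[0.58, 0, -0.1, 0, 0, 0, 0, 0.58, 0, -0.25, 0, 0, 0, 0, 0.58, 0, -0.4, 0, 0, 0, 0, 0.58, 0, -0.5, 0, 0, 0, 0, 0.58, 0, -0.5, -0.8, 0, 0, 0, 0.58, 0, -0.5, -2, 0, 0, 0, 0.58, 0, -0.5, -3.5, 0, 0, 0, 0.58, 0, -0.5, -5, 0, 0, 0, 1, 0, -2.5, -5.5, 0, 0, 0, 1, 0, -4.5, -5.5, 0, 0, 0])

```text
time_s: 28.5
tool_pos: [579.9, -85.9, 94.8]
tcp_rot: [0.61, 0.793, 0.0, 0.001]
wrist_force: [-1.3, -0.0, 0.1]
finger_gap: 0.2
```

```bash
python3 -c "
from h import *
c=env.camera('scene'); rect('r16',c); go(-112,0,90,0)
im=c['color'][165:240,165:255];cv2.imwrite('pics/s16.png',cv2.resize(im,None,fx=8,fy=8,interpolation=2))"
```

```text
t28.55 tcp [576.9 -87.   94.6] jig [-17.33   1.45] z94.6 yawJ(y axis) -0.09 gap 0.1 F [-3.4 -1.9 -0.3] Fjig [-3.8 -1. ] j7 0.69
shift cm [-0.161 -9.466  0.466] rot [-0.06  0.   -0.09]
```

View pics/r16.png

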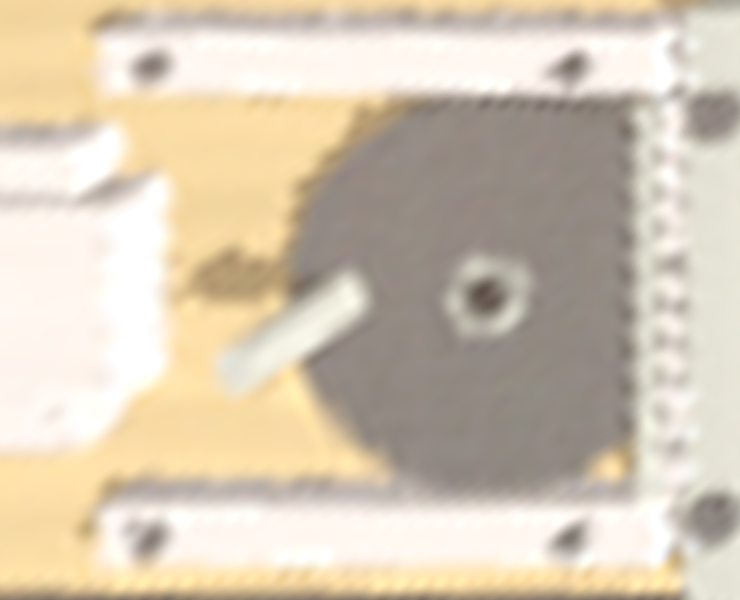

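View pics/s16.png

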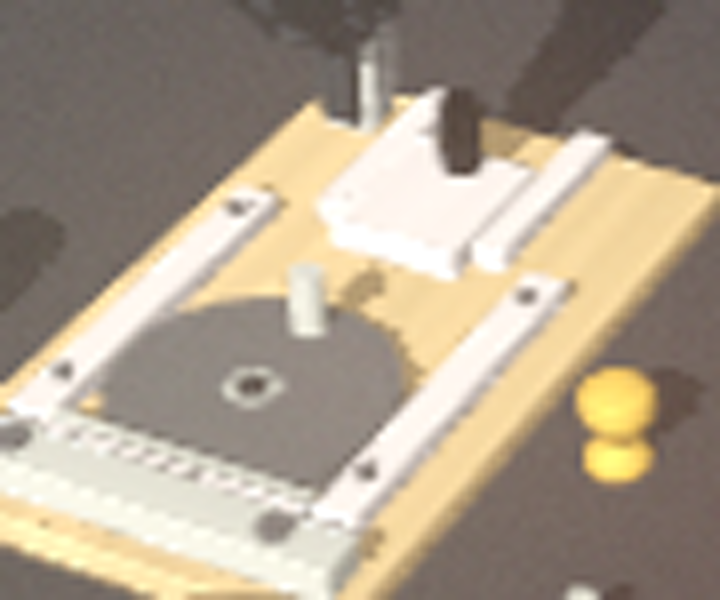

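apply_moves(steps=[1, -0.1, -2.4, 0.3, 0, 0, 0, 1, -0.15, -5, 0.4, 0, 0, 0, 1, -0.15, -7.5, 0.4, 0, 0, 0, 1, -0.15, -9.4, 0.4, 0, 0, 0, 1, -0.15, -9.6, 0.5, 0, 0, 0, 1, -0.15, -9.6, 1.5, 0, 0, 0, 1, -0.15, -9.6, 2.8, 0, 0, 0, 1, -0.15, -9.6, 4, 0, 0, 0, 1, -0.15, -9.6, 5, 0, 0, 0, 1, -0.15, -9.6, 5, 0, 0, 0])

```text
time_s: 29.8
tool_pos: [486.9, -111.8, 42.4]
tcp_rot: [0.61, 0.792, -0.0, -0.001]
wrist_force: [-0.1, -0.1, 0.4]
finger_gap: 0.4
```

```bash
python3 -c "
from h import *
go(-106,0,44,0);c=env.camera('scene')
im=c['color'][155:230,165:255];cv2.imwrite('pics/s17.png',cv2.resize(im,None,fx=8,fy=8,interpolation=2))"
```

```text
t29.80 tcp [ 486.9 -111.8   42.4] jig [-110.64    0.62] z42.4 yawJ(y axis) -0.01 gap 0.4 F [-0.1 -0.1  0.4] Fjig [-0.1 -0.1] j7 0.83
shift cm [-0.062  0.463 -0.162] rot [-0.1  -0.04 -0.01]
```

View pics/s17.png

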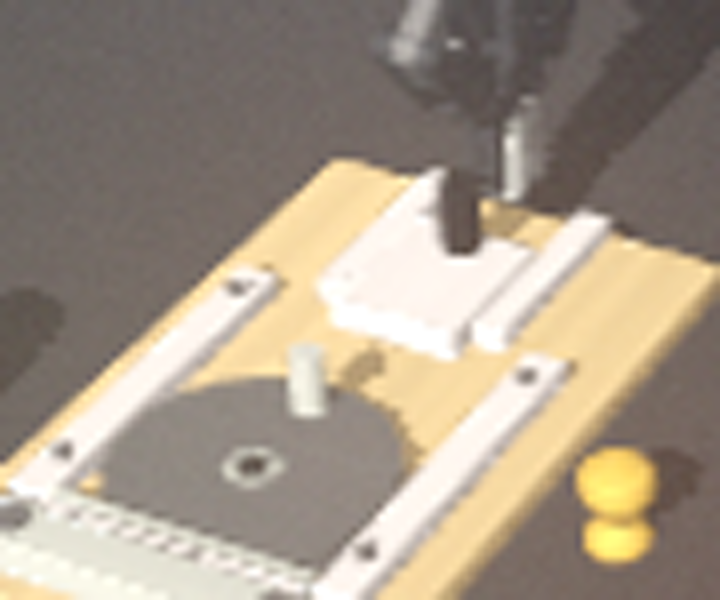

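apply_moves(steps=[1, -0.06, 0.2, 0, 0, 0, 0, 1, -0.06, 0.4, 0, 0, 0, 0, 1, -0.06, 0.6, 0, 0, 0, 0, 1, -0.06, 1.0, 0, 0, 0, 0, 1, -0.06, 1.4, 0, 0, 0, 0, 1, -0.06, 1.8, 0, 0, 0, 0, 1, -0.06, 2.2, 0, 0, 0, 0, 1, -0.06, 2.6, 0, 0, 0, 0, 1, -0.06, 3.0, 0, 0, 0, 0, 1, -0.06, 3.4, 0, 0, 0, 0])

```text
time_s: 31.1
tool_pos: [519.3, -103.8, 43.2]
tcp_rot: [0.61, 0.792, -0.001, -0.001]
wrist_force: [-4.9, -1.6, 3.2]
finger_gap: 0.0
```

```bash
python3 -c "
from h import *
st();c=env.camera('scene');rect('r18',c)
im=c['color'][155:230,165:255];cv2.imwrite('pics/s18.png',cv2.resize(im,None,fx=8,fy=8,interpolation=2))"
```

```text
t31.10 tcp [ 519.3 -103.8   43.2] jig [-7.728e+01 -1.000e-02] z43.2 yawJ(y axis) -0.03 gap 0.0 F [-4.9 -1.6  3.2] Fjig [-5.1 -0.3] j7 0.79
```

View pics/r18.png

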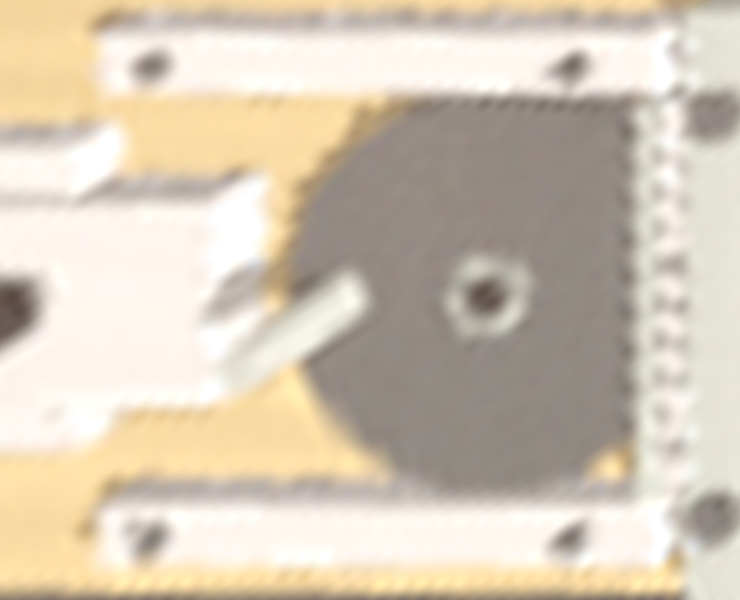

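View pics/s18.png

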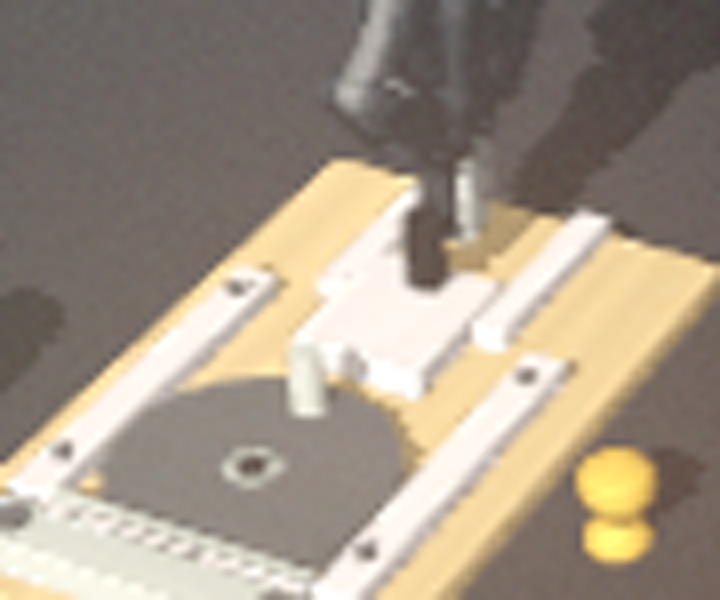

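apply_moves(steps=[1, 0, 0.2, 0, 0, 0, 0, 1, 0, 0.4, 0, 0, 0, 0, 1, 0, 0.6, 0, 0, 0, 0, 1, 0, 0.8, 0, 0, 0, 0, 1, 0, 0.9, 0, 0, 0, 0, 1, 0, 1.0, 0, 0, 0, 0, 1, 0, 1.1, 0, 0, 0, 0, 1, 0, 1.2, 0, 0, 0, 0, 1, 0, 1.25, 0, 0, 0, 0, 1, 0, 1.3, 0, 0, 0, 0])

```text
time_s: 32.4
tool_pos: [532.4, -100.4, 43.3]
tcp_rot: [0.61, 0.793, -0.0, -0.0]
wrist_force: [-4.9, -1.1, -0.2]
finger_gap: 0.0
```

```bash
python3 -c "
from h import *
st();c=env.camera('scene');rect('r19',c)"
```

```text
t32.40 tcp [ 532.4 -100.4   43.3] jig [-6.371e+01 -3.000e-02] z43.3 yawJ(y axis) -0.01 gap 0.0 F [-4.9 -1.1 -0.2] Fjig [-5.1  0.2] j7 0.78
```

View pics/r19.png

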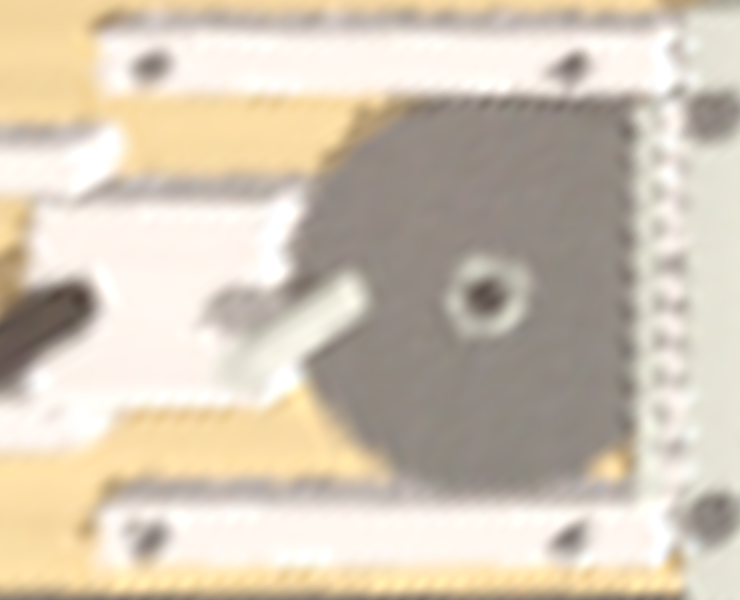

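apply_moves(steps=[1, 0, 0.04, 0, 0, 0, 0, 1, 0, 0.08, 0, 0, 0, 0, 1, 0, 0.12, 0, 0, 0, 0, 1, 0, 0.16, 0, 0, 0, 0, 1, 0, 0.2, 0, 0, 0, 0, 1, 0, 0.24, 0, 0, 0, 0, 1, 0, 0.28, 0, 0, 0, 0, 1, 0, 0.31, 0, 0, 0, 0, 1, 0, 0.33, 0, 0, 0, 0, 1, 0, 0.35, 0, 0, 0, 0])

```text
time_s: 33.7
tool_pos: [535.4, -99.6, 43.2]
tcp_rot: [0.61, 0.792, -0.0, -0.001]
wrist_force: [-6.8, -2.7, 1.3]
finger_gap: 0.1
```

```bash
python3 -c "
from h import *
st()"
```

```text
t33.70 tcp [535.4 -99.6  43.2] jig [-6.067e+01 -3.000e-02] z43.2 yawJ(y axis) -0.02 gap 0.1 F [-6.8 -2.7  1.3] Fjig [-7.2 -0.9] j7 0.77
```

Contact may be starting, so I'll continue gently.

apply_moves(steps=[1, 0, 0.015, 0, 0, 0, 0, 1, 0, 0.03, 0, 0, 0, 0, 1, 0, 0.045, 0, 0, 0, 0, 1, 0, 0.06, 0, 0, 0, 0, 1, 0, 0.075, 0, 0, 0, 0, 1, 0, 0.09, 0, 0, 0, 0, 1, 0, 0.1, 0, 0, 0, 0, 1, 0, 0.1, 0, 0, 0, 0, 1, 0, 0.1, 0, 0, 0, 0, 1, 0, 0.1, 0, 0, 0, 0])

```text
time_s: 34.95
tool_pos: [535.7, -99.5, 43.2]
tcp_rot: [0.61, 0.792, -0.001, -0.001]
wrist_force: [-8.1, -2.7, 2.1]
finger_gap: -0.0
```

```bash
python3 -c "
from h import *
st()"
```

```text
t34.95 tcp [535.7 -99.5  43.2] jig [-6.031e+01 -4.000e-02] z43.2 yawJ(y axis) -0.04 gap -0.0 F [-8.1 -2.7  2.1] Fjig [-8.5 -0.5] j7 0.77
```

apply_moves(steps=[1, 0, 0.03, 0, 0, 0, 0, 1, 0, 0.06, 0, 0, 0, 0, 1, 0, 0.09, 0, 0, 0, 0, 1, 0, 0.12, 0, 0, 0, 0, 1, 0, 0.14, 0, 0, 0, 0, 1, 0, 0.16, 0, 0, 0, 0, 1, 0, 0.18, 0, 0, 0, 0, 1, 0, 0.18, 0, 0, 0, 0, 1, 0, 0.18, 0, 0, 0, 0, 1, 0, 0.18, 0, 0, 0, 0])

```text
time_s: 36.2
tool_pos: [536.2, -99.3, 43.0]
tcp_rot: [0.61, 0.792, -0.001, -0.002]
wrist_force: [-11.3, -3.2, 5.3]
finger_gap: 0.0
```

```bash
python3 -c "
from h import *
st()"
```

```text
t36.20 tcp [536.2 -99.3  43. ] jig [-5.984e+01  1.000e-02] z43.0 yawJ(y axis) -0.07 gap 0.0 F [-11.3  -3.2   5.3] Fjig [-11.8  -0.2] j7 0.77
```

apply_moves(steps=[1, 0, 0.01, 0, 0, 0, 0, 1, 0, 0.02, 0, 0, 0, 0, 1, 0, 0.02, 0, 0, 0, 0, 1, 0, -0.1, 0, 0, 0, 0, 1, 0, -0.25, 0, 0, 0, 0, 1, 0, -0.4, 0, 0, 0, 0, 1, 0, -0.7, 0, 0, 0, 0, 1, 0, -1.2, 0, 0, 0, 0, 1, 0, -2, 0, 0, 0, 0, 1, 0, -2.5, 0, 0, 0, 0])

```text
time_s: 37.45
tool_pos: [514.3, -105.4, 43.5]
tcp_rot: [0.61, 0.792, -0.0, 0.0]
wrist_force: [0.2, 0.3, -0.1]
finger_gap: -0.1
```

```bash
python3 -c "
from h import *
st();c=env.camera('scene');rect('r20',c)
im=c['color'][165:240,160:250];cv2.imwrite('pics/s20.png',cv2.resize(im,None,fx=8,fy=8,interpolation=2))"
```

```text
t37.45 tcp [ 514.3 -105.4   43.5] jig [-82.51  -0.22] z43.5 yawJ(y axis) -0.02 gap -0.1 F [ 0.2  0.3 -0.1] Fjig [0.3 0.2] j7 0.80
```

View pics/r20.png

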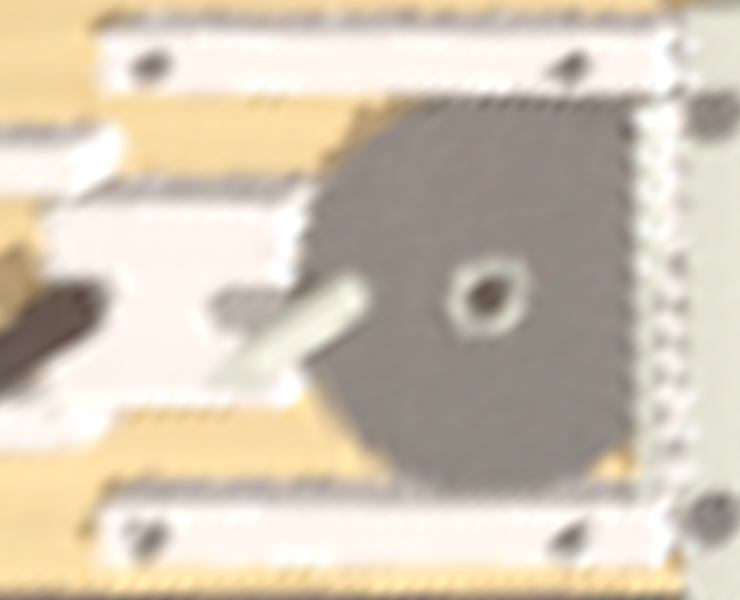

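View pics/s20.png

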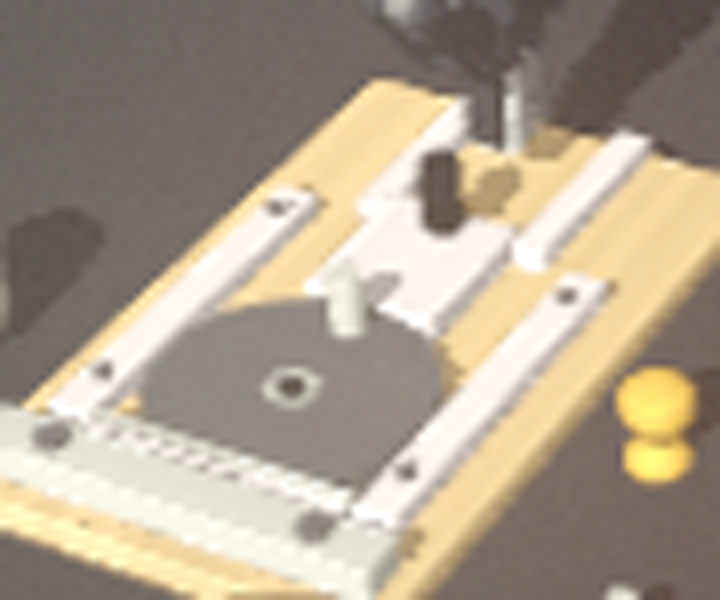

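apply_moves(steps=[1, 0, -0.5, -3, 0, 0, 0, 1, 0, -0.5, -7, 0, 0, 0, 1, 0, -0.5, -11, 0, 0, 0, 1, 4, -0.5, -12, 0, 0, 0, 1, 9, -0.5, -12, 0, 0, 0, 1, 14, -0.5, -12, 0, 0, 0, 1, 19, -0.5, -12, 0, 0, 0, 1, 24, -0.5, -12, 0, 0, 0, 1, 29, -0.5, -12, 0, 0, 0, 1, 34, -0.5, -12, 0, 0, 0])

```text
time_s: 38.75
tool_pos: [422.4, 223.8, 163.6]
tcp_rot: [0.61, 0.793, 0.0, 0.0]
wrist_force: [0.6, 0.4, 0.1]
finger_gap: 0.1
```

```bash
python3 -c "
from h import *
st();c=env.camera('top')
im=c['color'][125:230,240:330];cv2.imwrite('pics/t21.png',cv2.resize(im,None,fx=5.5,fy=5.5,interpolation=2))
rect('rt21',c)"
```

```text
t38.75 tcp [422.4 223.8 163.6] jig [-86.97 341.49] z163.6 yawJ(y axis) -0.01 gap 0.1 F [0.6 0.4 0.1] Fjig [0.7 0.2] j7 0.02
```

View pics/rt21.png

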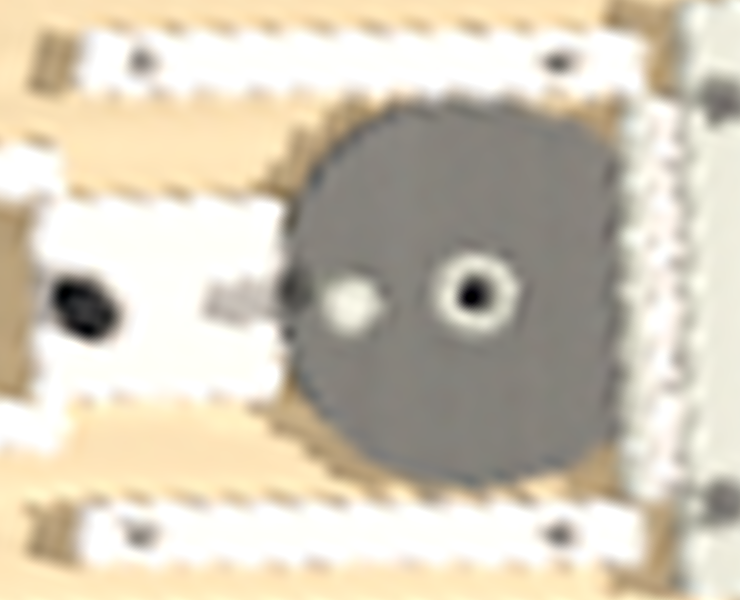

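```bash
python3 -c "
from h import *
st();print(env.hand_in());st()"
```

```text
t38.80 tcp [420.2 231.  163. ] jig [-87.29 349.02] z163.0 yawJ(y axis) 0.43 gap 0.0 F [-1.4  6.8 -0.6] Fjig [0.4 6.9] j7 0.01
the job is handed in; nothing more can be done
None
the job is handed in; nothing more can be done
```

I turned the plate about 158° by its post, without lifting it, and pressed its flat on the bar. I then slid the keeper up against its rim, and the job is handed in at about 39 s of the 72 s allowed. No verdict was given.

- **Press on the bar:** the stop was felt at about 8 mm of fence set-out. The push was built up slowly to 9.6 N at the wrist.
- **Keeper:** it slid at about 5 N, and I leaned on it up to 11.8 N before backing off.
- **Squareness:** the last top picture shows the flat on the bar. The post and the disc's centre line up with the channel to about 1° by pixel estimate; the limit is 2.3°.
- **Clamping:** in the same picture the keeper's front touches the disc's rim. I could not measure the final clamping force; I inferred it from the wrist force.
- **Other things on the table:** I didn't measure them for movement. No move was meant to touch them, and I saw nothing disturbed beside the jig.

Two readings did not quite agree. The two cameras differed by about 3 mm along the channel, so I relied on touch for the stop. While pressing, the wrist also showed about 5 N upward that I cannot explain. Just before hand-in it read about 7 N sideways, probably because the arm was still settling well clear of the jig.

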